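# Close a packed carton and scan its shipping label

## Task

Finish packing the order: fold the carton's plain inner flap down flat, then the labelled outer flap down flat over it. Then take the barcode scanner from its stand and hold it steady for a good second with its line of sight on the middle of the label's barcode, window 8 to 20 cm away and looking down steeply (no flatter than 45 degrees). Hang the scanner back in its stand as it was, and leave the jar, screwdriver, tape roll and bottle around them where they are.

Things in the scene. Friction and masses are not known exactly. Their poses are not given: they have to be found in the camera images.
- carton: Open cardboard shipping carton, 220 mm along its own x, 140 mm along its y, 90 mm high; it does not slide. Origin: centre of its underside, z up. Its two short end flaps are already folded in, level with the rim. Its two long flaps stand open, one on each long side, leaning outwards.
- inner_flap (a joint): Angle of the plain flap, hinged along the carton's long +y edge: 0 = folded in flat, 1.57 = upright, more = leaning outwards; starts at 1.75 to 2.2, stop at 2.5. Flap 216 mm along the hinge, 128 mm from hinge to free edge, 3.5 mm thick. Well creased: it turns easily (under 1 N at its free edge) and stays where it is left.
- outer_flap (a joint): Angle of the flap with the shipping label on its outer face, hinged along the carton's long -y edge: same meaning of the values, same starts. Flap 216 mm along the hinge, 138 mm from hinge to free edge, 3.5 mm thick; also turns easily and stays where it is left. Folded in it lies on the inner flap, its top face 102 mm above the bench.
- inner_hinge (a point): Middle of the inner flap's hinge line, 96 mm above the bench, on the carton's +y edge; its axes turn with the flap: x along the hinge, -y from the hinge to the free edge.
- outer_hinge (a point): Middle of the outer flap's hinge line, 100 mm above the bench, on the carton's -y edge; its axes turn with the flap: x along the hinge, +y from the hinge to the free edge.
- label (a point): Middle of the barcode on the white 100 x 70 mm shipping label, on the outer face of the outer flap, 70 mm from its hinge; barcode 64 x 36 mm. z points out of the printed face, straight up once the flap is folded in.
- scanner: Grey and black pistol-grip cordless barcode scanner, 0.15 to 0.3 kg; nothing to press, it reads by itself. Origin: centre of its head. x = line of sight, out of the window; z from handle to top of head. Head body from x = -40 to +38 mm, 50 mm wide across y (flat sides: grip it there, at the origin), 42 mm high. Handle: 36 x 28 mm (28 across y), 96 mm long below the head, leaning 8 degrees back.
- scanner_window (a point): Centre of the scanner's window, 70 mm ahead of the scanner's origin on its line of sight; same axes as the scanner. The window is in the black nose, which runs from x = 36 to 70 mm of the scanner and is 62 mm wide, 46 mm high.
- stand: The scanner's fixed stand. Base 150 x 110 x 12 mm; on it a yoke of two bare aluminium side plates, 38 mm apart, 48 mm over all, on whose tops, sloping 35 degrees, the head rests, its handle hanging between them against a front cross bar. Open above and behind. Origin: middle of the yoke, on the bench; x = level heading in which the hung scanner looks, z up.
- seat (a point): Where the scanner's origin is when it hangs in the stand, 135 mm above the stand's origin. Hung, its line of sight points 35 degrees below level along the stand's x. It lifts straight up out of the stand (clear after 110 mm) and is hung back straight down at the same slope.
- seat_window (a point): Where the scanner's window is when it hangs in the stand.
- rivet_jar: Clear jar with a steel lid, 64 mm across, 62 mm high, between the carton and the stand; leave it alone. Origin: centre of its underside.
- screwdriver: Screwdriver lying on the bench, 190 mm long, under 35 mm high, between the carton and the stand, towards the robot; leave it alone.
- tape_roll: Roll of white paper tape lying flat, 104 mm across, 48 mm high, at the back; leave it alone. Origin: centre of its underside.
- edge_paint: White bottle with a black cap, 52 mm across, 120 mm high, on the left towards the robot; leave it alone. Origin: centre of its underside.
Not all that is in view belongs to the job. There is more than one size of the stand; the job needs the larger. What is shaped like the scanner but turquoise is not meant.

How it is judged:
By the outcome, as a careful person would: the job done as asked, in the order asked, and still so for the second after the job is handed in, with the robot touching nothing.
It also fails if it takes over 69 s, if anything falls off the work surface, if the arm or the gripper's body presses on something with over 40 N, if the wrist force passes 120 N, or if a joint passes its speed limit or range.

## Robot

A 6-joint arm with a two-finger parallel gripper is mounted at the origin on the work surface. World frame = base frame: x ahead of the robot, y to its left, z up, the work surface at z = 0. Lengths are in m, angles in rad, forces in N, time in s.
With the tool pointing down it reaches from about 0.3 to 0.85 m from the base axis. Payload 4.2 kg.
Tool frame: the origin (TCP) lies midway between the tips of the shut fingers; the grasp point (between the pads) lies 19 mm behind it; z points along the fingers, y is the direction in which the jaws open and shut (so a half turn about z gives the same grasp; the last joint's range is limited). The gripper opens to 91 mm and grips with 3 to 60 N. Pads are 32 mm wide; open, the fingers measure 118 mm over their backs; the gripper's body (76 mm by 178 mm) begins 60 mm behind the grasp point.
Start: joints at [-1.189, 0.32, 1.565, -0, 1.257, -0.02], TCP at [0.225, -0.529, 0.214] pointing down, gripper open.
Joint ranges: [-3.11, 3.11], [-0.84, 2.01], [0.21, 2.61], [-1.34, 4.49], [0.05, 2.63], [-2.56, 2.56]. Speed limits (rad/s): [2.57, 2.57, 3.14, 3.14, 3.14, 3.14].

## Interface

Orientations are given as a rotation vector (axis times angle).
In Python, from workcell import r gives the robot as it stands. The module is installed in compiled form; this text tells all that it offers.
- The arm moves only by the shell command python3 -m creep 'ROWS' [FORCE]. ROWS is JSON, a list that holds one entry, the list of rows, each a list of 5 numbers: the shift along the tool's x, y, z in units of 40 mm (1.0 is 40 mm), then the turn about the tool's z in units of 6 degrees (1.0 is 6 degrees), then the opening, from -1 (shut) to 1 (fully open). A call has 1 to 12 rows; each row shifts and turns the commanded pose from where the row before left it, along the tool's axes as they then stand; what a row does not reach is not made up. A row lasts 1/12 s, in which the tool goes at most 41.7 mm and 7.16 degrees, less where a joint would pass 70% of its speed; a pose out of reach is approached as far as the arm can. A call is refused whole if a number of a shift passes 1 or a number of a turn 1, either way. A call with a gripper value outside its range is refused whole. The fingers move at their own pace and stop on an object; FORCE is the grip in N (left out, the last holds). Time passes only in rows, so rows that do not move let the fingers close. It gives the time, the measured TCP pose, the force and the opening at its end, in the units of the state.
- r.state(): the state, without advancing time (a new reading comes with each control period).
- r.read_camera(name): name is "scene" or "top" or "wrist"; returns the picture (420x560x3 uint8, blue, green, red); there is no depth.
- r.camera_info(name): a dict with "camera_matrix" (3x3 intrinsics, pixels), "eye" and "rotation" of the camera in the world; the wrist camera has in their place "tool_from_camera" (4x4, takes a point from camera to tool coordinates, whose origin is the TCP and whose axes are the flange's). Camera axes: x right, y down, z forward; pixel columns grow to the right and rows downward; lengths in m; the calibration is good to about 2 mm. A picture is of the moment at which its call begins: read the wrist's pose just before it. camera_info takes no time and is no camera call.
- r.hand_in(): hands the job in, once; it reports no verdict.
Trained networks look in the newest picture that a camera, given by its name, has taken for a name from the list of things; names that differ only in an ending like _2 or _b are one class to them, and where a whole thing is asked for, a point or a joint stands for the part that bears it (a point fixed in the world has none). Each returns a list of dicts, best first, with "score" (0 to 1); they miss things now and then, are a little off and sometimes report something else, mostly with a low value. They report only what shows in the picture. A call takes as long as a camera call. They do not tell look-alikes from the thing itself.
- r.cut_out(camera, label): "region" (420x560 bool, what is visible of it) and "bbox" ([left, top, right, bottom] in pixels, round what is visible of it).
- r.landmark_of(camera, label): "position" ([column, row] in pixels: a listed point, or the origin of a listed thing).
The state is a dict: "time": time; "joint_positions": joint angles; "joint_velocities": joint speeds; "tau": joint torques, N m; "position": TCP position; "tool_rot": TCP orientation; "force": force on the tool from outside, world axes, zero at the start; "wrist_torque": the same for the moment, N m; "finger_gap": finger opening in m.
Only numpy, scipy, OpenCV 4.12 (cv2) and the standard library are available. Lean on these libraries where they do the work, as an engineer would, in place of code of your own. Each camera call takes 0.05 s, during which the arm holds its last target.

## Working session

There is one attempt and no reset: what is moved stays moved. The work goes in short steps, Python scripts to look and compute and a shell command to move; the robot and the scene stay as the last step left them, time stands still between calls to the robot, and variables do not carry over. Pictures are saved under pics/ and viewed, and the job is handed in when it is done.

```bash
mkdir -p pics; ls; python3 - <<'E'
from workcell import r
import cv2,numpy as np
s=r.state();print(s['time'],s['position'],s['tool_rot'],s['finger_gap'])
for c in ['scene','top','wrist']:
    im=r.read_camera(c);cv2.imwrite(f'pics/a_{c}.png',im)
    i=r.camera_info(c);print(c,{k:np.round(v,4).tolist() for k,v in i.items()})
E
```

```text
pics
0.0 [ 0.22467132 -0.52873399  0.21312811] [-3.07673025e+00 -6.26571279e-01  5.05612967e-04] 0.09123742004294562
scene {'camera_matrix': [[389.1884, 0.0, 278.6977], [0.0, 389.1884, 212.5642], [0.0, 0.0, 1.0]], 'eye': [1.0005, 0.7534, 0.8098], 'rotation': [-0.8187, -2.5633, 1.0885]}
top {'camera_matrix': [[386.1006, 0.0, 283.5959], [0.0, 386.1006, 206.4668], [0.0, 0.0, 1.0]], 'eye': [0.485, 0.1723, 1.2151], 'rotation': [-2.1741, 2.1841, -0.0821]}
wrist {'camera_matrix': [[312.3749, 0.0, 280.1556], [0.0, 312.3749, 209.4442], [0.0, 0.0, 1.0]], 'tool_from_camera': [[0.0009, -0.9662, -0.2579, 0.0725], [1.0, 0.0009, 0.0001, 0.0001], [0.0001, -0.2579, 0.9662, -0.1704], [0.0, 0.0, 0.0, 1.0]]}
```

View pics/a_scene.png

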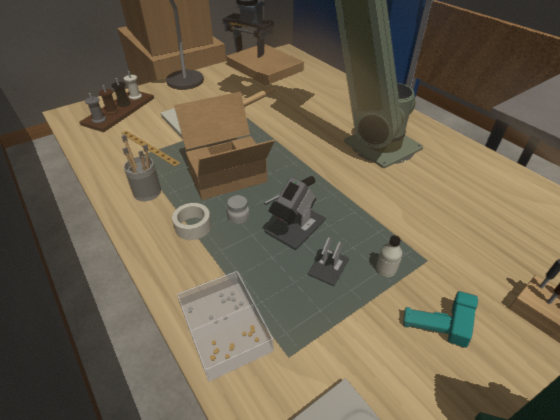

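View pics/a_top.png

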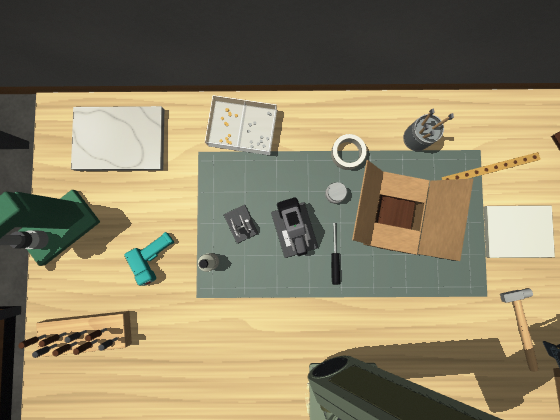

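View pics/a_wrist.png

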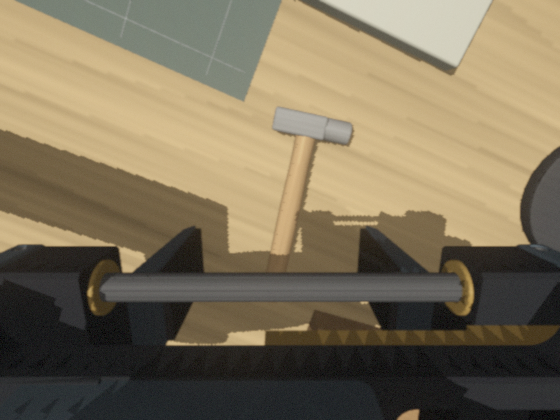

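```bash
cat > h.py <<'E'
import numpy as np,cv2
from scipy.spatial.transform import Rotation as R
from workcell import r
def cam(c):
    i=r.camera_info(c)
    if c=='wrist':
        s=r.state();T=np.eye(4);T[:3,:3]=R.from_rotvec(s['tool_rot']).as_matrix();T[:3,3]=s['position']
        M=T@np.array(i['tool_from_camera']);return np.array(i['camera_matrix']),M[:3,3],M[:3,:3]
    return np.array(i['camera_matrix']),np.array(i['eye']),R.from_rotvec(i['rotation']).as_matrix()
def ray(C,p):
    K,e,Q=C;d=Q@np.linalg.inv(K)@np.array([p[0],p[1],1.]);return e,d/np.linalg.norm(d)
def atz(C,p,z):
    e,d=ray(C,p);return e+d*(z-e[2])/d[2]
def proj(C,X):
    K,e,Q=C;q=(np.atleast_2d(X)-e)@Q;q=q@K.T;return q[:,:2]/q[:,2:]
def tri(obs):
    A=np.zeros((3,3));b=np.zeros(3)
    for C,p in obs:
        e,d=ray(C,p);P=np.eye(3)-np.outer(d,d);A+=P;b+=P@e
    X=np.linalg.solve(A,b);return X,[np.round(proj(C,X)[0]-p,1).tolist() for C,p in obs]
E
python3 - <<'E'
from h import *
T=cam('top');S=cam('scene')
for c in ['top','scene']:
    r.read_camera(c)
    for n in ['carton','inner_hinge','outer_hinge','scanner','scanner_window','stand','seat','seat_window','rivet_jar','screwdriver','tape_roll','edge_paint','label']:
        print(c,n,[(np.round(d['position']).tolist(),round(d['score'],2)) for d in r.landmark_of(c,n)][:3])
print(r.state()['time'])
E
```

```text
top carton [([292.0, 220.0], 0.7), ([391.0, 215.0], 0.65), ([373.0, 206.0], 0.59)]
top inner_hinge [([375.0, 207.0], 0.92), ([332.0, 192.0], 0.29)]
top outer_hinge [([421.0, 216.0], 0.73)]
top scanner [([132.0, 260.0], 0.94), ([295.0, 220.0], 0.7)]
top scanner_window [([150.0, 282.0], 0.79), ([283.0, 200.0], 0.65)]
top stand [([293.0, 221.0], 0.91), ([239.0, 219.0], 0.67)]
top seat [([234.0, 216.0], 0.96), ([294.0, 223.0], 0.95)]
top seat_window [([231.0, 210.0], 0.81), ([287.0, 205.0], 0.7)]
top rivet_jar [([334.0, 190.0], 0.71)]
top screwdriver [([336.0, 253.0], 0.85)]
top tape_roll [([346.0, 155.0], 0.56)]
top edge_paint [([213.0, 260.0], 0.57)]
top label [([442.0, 215.0], 0.81)]
scene carton [([227.0, 179.0], 0.92)]
scene inner_hinge [([231.0, 166.0], 0.74)]
scene outer_hinge [([218.0, 141.0], 0.63)]
scene scanner [([461.0, 322.0], 0.94), ([295.0, 196.0], 0.88), ([292.0, 230.0], 0.74)]
scene scanner_window [([275.0, 218.0], 0.94), ([466.0, 300.0], 0.8), ([228.0, 177.0], 0.52)]
scene stand [([292.0, 231.0], 0.9), ([324.0, 266.0], 0.62)]
scene seat [([292.0, 194.0], 0.97), ([330.0, 249.0], 0.8), ([229.0, 180.0], 0.33)]
scene seat_window [([322.0, 262.0], 0.81), ([278.0, 218.0], 0.75)]
scene rivet_jar [([241.0, 218.0], 0.84)]
scene screwdriver []
scene tape_roll [([194.0, 226.0], 0.65)]
scene edge_paint [([387.0, 269.0], 0.57), ([277.0, 218.0], 0.36)]
scene label [([212.0, 122.0], 0.8)]
1.55
```

```bash
python3 - <<'E'
from h import *
T=cam('top');S=cam('scene')
a=cv2.imread('pics/a_top.png');b=cv2.imread('pics/a_scene.png')
cv2.imwrite('pics/z1.png',cv2.resize(a[140:280,260:480],None,fx=3.6,fy=3.6,interpolation=cv2.INTER_CUBIC))
cv2.imwrite('pics/z2.png',cv2.resize(b[90:260,110:340],None,fx=3.4,fy=3.4,interpolation=cv2.INTER_CUBIC))
for n,p,q in [('inner',(375,207),(231,166)),('outer',(421,216),(218,141)),('scanner',(295,220),(295,196)),('win',(283,200),(275,218)),('seat',(294,223),(292,194)),('seatw',(287,205),(278,218)),('stand',(293,221),(292,231)),('carton',(391,215),(227,179)),('label',(442,215),(212,122)),('jar',(334,190),(241,218)),('tape',(346,155),(194,226)),('paint',(213,260),(387,269))]:
    X,e=tri([(T,p),(S,q)]);print(n,np.round(X,3),e)
E
```

```text
inner [ 0.573 -0.089  0.101] [[0.5, -0.7], [0.8, 0.1]]
outer [ 0.545 -0.218  0.109] [[0.4, -0.5], [0.6, 0.1]]
scanner [0.527 0.149 0.132] [[-1.8, 2.0], [-2.9, -0.3]]
win [0.595 0.175 0.109] [[0.9, -1.2], [1.7, 0.2]]
seat [0.525 0.147 0.135] [[0.2, -0.2], [0.3, 0.0]]
seatw [0.58  0.165 0.092] [[0.6, -0.7], [1.0, 0.1]]
stand [0.531 0.151 0.001] [[-1.1, 1.3], [-1.9, -0.2]]
carton [ 0.555 -0.164 -0.007] [[0.4, -0.5], [0.6, 0.1]]
label [ 0.543 -0.256  0.159] [[-0.2, 0.3], [-0.3, -0.1]]
jar [0.626 0.023 0.005] [[-1.6, 2.0], [-2.7, -0.4]]
tape [ 0.746 -0.023  0.003] [[0.2, -0.3], [0.4, 0.1]]
paint [0.411 0.402 0.   ] [[-1.4, 1.2], [-2.2, -0.1]]
```

View pics/z1.png

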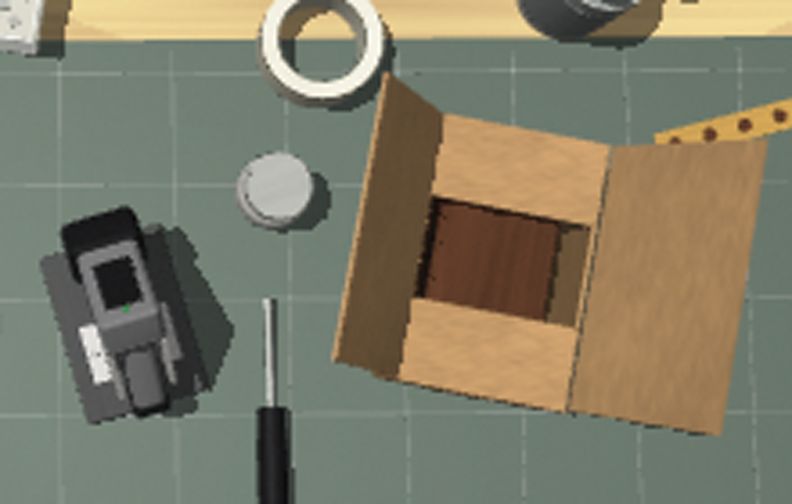

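View pics/z2.png

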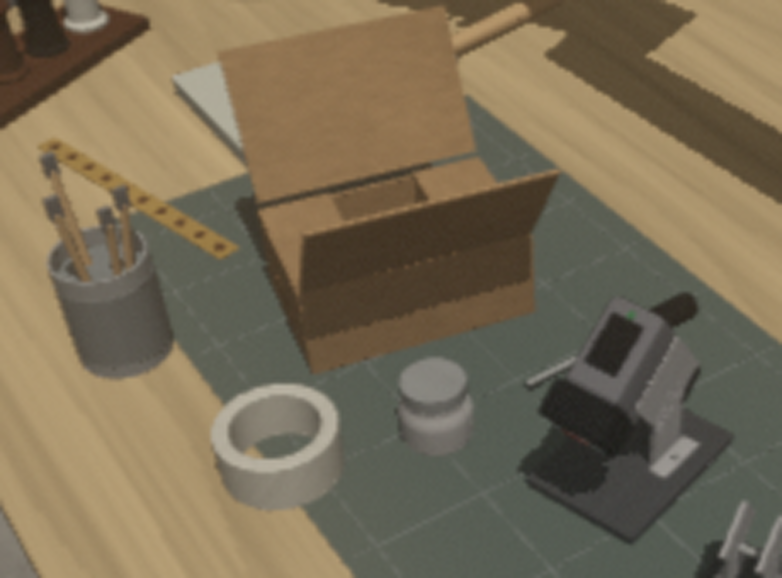

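```bash
python3 - <<'E'
from h import *
T=cam('top');S=cam('scene')
f=lambda u,v:(260+u/3.6,140+v/3.6)
g=lambda u,v:(110+u/3.4,90+v/3.4)
P=[atz(T,f(*p),z) for p,z in [((610,147),.1),((568,412),.1),((442,113),.096),((400,380),.096)]]
for p in P:print(np.round(p,3))
d=P[0]-P[1];d2=P[2]-P[3];print(np.degrees(np.arctan2(d[1],d[0])),np.linalg.norm(d),np.degrees(np.arctan2(d2[1],d2[0])),np.linalg.norm(d2))
c=sum(P)/4;print('c',c)
for a,b in [((388,73),(303,238)),((333,360),(556,173)),((767,138),(222,52)),((720,434),(443,8))]:
    X,e=tri([(T,f(*a)),(S,g(*b))]);print(np.round(X,3),e)
# stand
A=np.array([[.525,.147],[.595,.175]]);
print(np.degrees(np.arctan2(.028,.07)))
print([np.round(proj(T,[.525,.147,.135]))])
E
```

```text
[ 0.646 -0.248  0.1  ]
[ 0.434 -0.207  0.1  ]
[ 0.675 -0.114  0.096]
[ 0.46  -0.075  0.096]
-10.835249804252742 0.21632185235834742 -10.228179729507213 0.21924548099609503
c [ 0.55379076 -0.16115938  0.098     ]
[ 0.688 -0.049  0.197] [[-0.1, 0.2], [-0.3, -0.1]]
[ 0.477 -0.005  0.199] [[0.2, -0.3], [0.3, 0.0]]
[ 0.632 -0.313  0.221] [[-0.7, 1.0], [-1.0, -0.3]]
[ 0.422 -0.274  0.218] [[-0.3, 0.3], [-0.3, -0.1]]
21.80140948635181
[array([[294., 223.]])]
```

```bash
cat >> h.py <<'E'
def pose():
    s=r.state();Q=R.from_rotvec(s['tool_rot']).as_matrix();return s['time'],s['position'],Q
def to(X,head=None):
    """print shift in tool axes (units of 40mm) to reach X, and the turn in 6 deg units to bring tool x to head deg"""
    t,p,Q=pose();s=r.state()
    print('t %.2f'%t,'p',np.round(p,4),'xhead %.2f'%np.degrees(np.arctan2(Q[1,0],Q[0,0])),'tilt',np.round(Q[:,2],3),'F',np.round(s['force'],1),'gap %.4f'%s['finger_gap'])
    if X is not None: print('units',np.round(Q.T@(np.array(X)-p)/.04,2), 'turn',None if head is None else round(-(head-np.degrees(np.arctan2(Q[1,0],Q[0,0])))/6,2))
c0=np.array([.554,-.161,0]);hd=-10.5
cx=np.array([np.cos(np.radians(hd)),np.sin(np.radians(hd)),0]);cy=np.array([-cx[1],cx[0],0]);ez=np.array([0,0,1.])
def IH(u,z,w=0):return c0+cy*(.07+u)+ez*z+cx*w
def OH(u,z,w=0):return c0-cy*(.07+u)+ez*z+cx*w
E
python3 -m creep '[[[0,0,-0.25,-1,-1],[0,0,-0.25,-1,-1],[0,0,-0.25,-1,-1],[0,0,-0.25,-1,-1],[0,0,-0.25,-1,-1],[0,0,-0.25,-1,-1],[0,0,-0.25,-1,-1],[0,0,-0.25,-1,-1],[0,0,-0.25,-1,-1],[0,0,-0.25,-0.42,-1]]]' 20
python3 -c "
from h import *
to(IH(.11,.31),79.5)"
```

```text
time: 2.38
position: [0.2249, -0.5292, 0.3145]
tool_rot: [2.41, 2.015, -0.0]
force: [0.8, -0.4, -0.1]
finger_gap: 0.027
t 2.38 p [ 0.2249 -0.5292  0.3145] xhead 79.78 tilt [ 0. -0. -1.] F [ 0.8 -0.4 -0.1] gap 0.0270
units [15.02  6.49  0.11] turn 0.05
```

```bash

python3 -m creep '[[[0.75,0.325,0,0,-1],[0.75,0.325,0,0,-1],[0.75,0.325,0,0,-1],[0.75,0.325,0,0,-1],[0.75,0.325,0,0,-1],[0.75,0.325,0,0,-1],[0.75,0.325,0,0,-1],[0.75,0.325,0,0,-1],[0.75,0.325,0,0,-1],[0.75,0.325,0,0,-1],[0.75,0.325,0,0,-1],[0.75,0.325,0,0,-1]]]'
python3 -m creep '[[[0.75,0.325,0,0,-1],[0.75,0.325,0,0,-1],[0.75,0.325,0,0,-1],[0.75,0.325,0,0,-1],[0.75,0.325,0,0,-1],[0.75,0.325,0,0,-1],[0.75,0.325,0,0,-1],[0.75,0.325,0,0,-1]]]'
python3 -c "
from h import *
to(IH(.11,.165),79.5)"
```

```text
time: 3.38
position: [0.4442, -0.202, 0.3142]
tool_rot: [2.414, 2.009, 0.0]
force: [-0.1, 1.1, 0.4]
finger_gap: 0.0004
time: 4.05
position: [0.5901, 0.0152, 0.314]
tool_rot: [2.414, 2.01, -0.0]
force: [0.9, 0.3, 0.2]
finger_gap: 0.0006
t 4.05 p [0.5901 0.0152 0.314 ] xhead 79.55 tilt [ 0. -0. -1.] F [0.9 0.3 0.2] gap 0.0006
units [ 0.01 -0.09  3.72] turn 0.01
```

```bash

python3 -m creep '[[[0,0,0.75,0,-1],[0,0,0.75,0,-1],[0,0,0.75,0,-1],[0,0,0.75,0,-1],[0,0,0.72,0,-1],[0,0,0,0,-1]]]'
python3 -m creep '[[[-0.29,0,0,0,-1],[-0.29,0,0,0,-1],[-0.29,0,0,0,-1],[-0.29,0,0,0,-1],[-0.29,0,0,0,-1],[-0.29,0,0,0,-1],[-0.29,0,0,0,-1],[-0.29,0,0,0,-1]]]'
python3 -c "
from h import *
to(IH(.019,.165),79.5)
cv2.imwrite('pics/b.png',np.hstack([r.read_camera('scene')[60:300,80:400],r.read_camera('top')[100:340,240:560]]))"
```

```text
time: 4.55
position: [0.5855, 0.0137, 0.1592]
tool_rot: [-2.409, -2.005, 0.015]
force: [-0.8, -0.5, -1.3]
finger_gap: 0.0003
time: 5.22
position: [0.5723, -0.079, 0.1655]
tool_rot: [2.415, 2.009, 0.001]
force: [-0.1, 1.0, 0.2]
finger_gap: 0.0001
t 5.22 p [ 0.5723 -0.079   0.1655] xhead 79.51 tilt [ 0.  0. -1.] F [-0.1  1.   0.2] gap 0.0001
units [ 0.13 -0.08  0.01] turn 0.0
```

View pics/b.png

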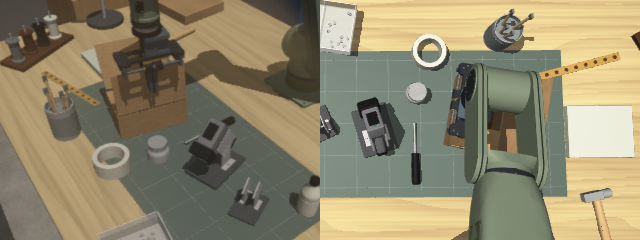

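```bash

python3 -m creep '[[[-0.28,0,0.04,0,-1],[-0.28,0,0.04,0,-1],[-0.28,0,0.04,0,-1],[-0.24,0,0.14,0,-1],[-0.24,0,0.14,0,-1],[-0.24,0,0.14,0,-1],[-0.24,0,0.14,0,-1],[-0.12,0,0.22,0,-1],[-0.08,0,0.26,0,-1],[-0.05,0,0.27,0,-1],[-0.03,0,0.25,0,-1],[0,0,0,0,-1]]]'
python3 -c "
from h import *
to(IH(-.069,.097),79.5)
cv2.imwrite('pics/c.png',np.hstack([r.read_camera('scene')[60:300,80:400],r.read_camera('top')[100:340,240:560]]))"
```

```text
time: 6.32
position: [0.5577, -0.1595, 0.098]
tool_rot: [2.414, 2.01, 0.0]
force: [0.1, -0.6, 0.5]
finger_gap: 0.0003
t 6.32 p [ 0.5577 -0.1595  0.098 ] xhead 79.54 tilt [ 0. -0. -1.] F [ 0.1 -0.6  0.5] gap 0.0003
units [-0.03 -0.09  0.03] turn 0.01
```

View pics/c.png

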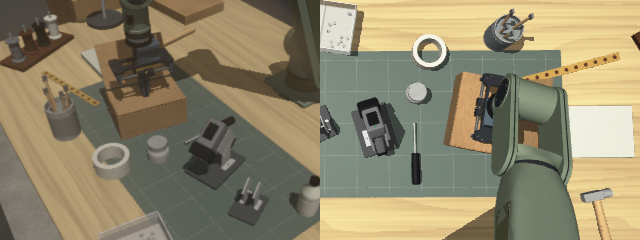

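```bash

python3 -m creep '[[[0,0,0.05,0,-1],[0,0,0.03,0,-1],[0,0,0,0,-1]]]'
python3 -m creep '[[[0,0,-0.5,0,-1],[0,0,-0.9,0,-1],[0,0,-0.9,0,-1],[0,0,-0.9,0,-1],[0,0,-0.9,0,-1],[0,0,-0.9,0,-1],[0,0,0,0,-1]]]'
python3 -c "
from h import *
to(OH(.105,.31),79.5)
to(OH(.105,.165),79.5)
im=r.read_camera('wrist');cv2.imwrite('pics/d.png',im)"
```

```text
time: 6.67
position: [0.5579, -0.1595, 0.0975]
tool_rot: [2.413, 2.009, 0.001]
force: [-5.5, 0.6, 19.9]
finger_gap: 0.0002
time: 7.25
position: [0.5606, -0.16, 0.302]
tool_rot: [2.405, 2.003, 0.012]
force: [1.2, -0.7, 1.0]
finger_gap: 0.0001
t 7.25 p [ 0.5606 -0.16    0.302 ] xhead 79.57 tilt [ 0.013 -0.004 -1.   ] F [ 1.2 -0.7  1. ] gap 0.0001
units [-4.43 -0.16 -0.2 ] turn 0.01
t 7.25 p [ 0.5606 -0.16    0.302 ] xhead 79.57 tilt [ 0.013 -0.004 -1.   ] F [ 1.2 -0.7  1. ] gap 0.0001
units [-4.42 -0.21  3.43] turn 0.01
```

View pics/d.png

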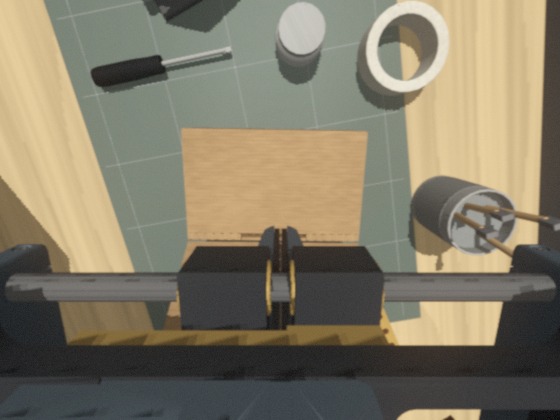

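```bash

python3 -m creep '[[[-0.74,-0.03,0,0,-1],[-0.74,-0.03,0,0,-1],[-0.74,-0.03,0,0,-1],[-0.74,-0.03,0,0,-1],[-0.74,-0.03,0,0,-1],[-0.74,-0.03,0,0,-1],[0,0,0.68,0,-1],[0,0,0.68,0,-1],[0,0,0.68,0,-1],[0,0,0.68,0,-1],[0,0,0.68,0,-1],[0,0,0,0,-1]]]'
python3 -m creep '[[[0.27,0,0,0,-1],[0.27,0,0,0,-1],[0.27,0,0,0,-1],[0.27,0,0,0,-1],[0.27,0,0,0,-1],[0.27,0,0,0,-1],[0.27,0,0,0,-1],[0.27,0,0,0,-1]]]'
python3 -c "
from h import *
to(OH(.014,.165),79.5)
cv2.imwrite('pics/e.png',np.hstack([r.read_camera('scene')[60:300,80:400],r.read_camera('top')[100:340,240:560]]))"
```

```text
time: 8.3
position: [0.5142, -0.33, 0.1509]
tool_rot: [-2.403, -2.001, 0.007]
force: [-0.5, -0.0, -0.3]
finger_gap: 0.0006
time: 8.97
position: [0.5356, -0.2475, 0.1634]
tool_rot: [2.409, 2.006, 0.004]
force: [-2.2, -0.6, 16.6]
finger_gap: 0.0006
t 8.97 p [ 0.5356 -0.2475  0.1634] xhead 79.56 tilt [ 0.006 -0.004 -1.   ] F [-2.2 -0.6 16.6] gap 0.0006
units [ 0.11  0.06 -0.04] turn 0.01
```

View pics/e.png

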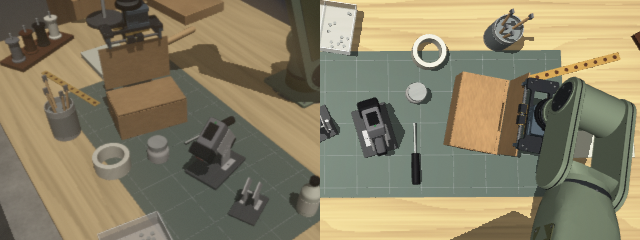

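```bash

python3 -m creep '[[[0,0,-0.3,0,-1],[0,0,-0.1,0,-1],[0,0,0,0,-1]]]'
python3 -c "
from h import *
to(OH(.018,.18),79.5)
cv2.imwrite('pics/e2.png',np.hstack([r.read_camera('scene')[60:260,80:300],r.read_camera('top')[130:330,380:560]]))"
```

```text
time: 9.32
position: [0.5348, -0.2474, 0.1764]
tool_rot: [2.412, 2.009, 0.002]
force: [-0.1, 0.5, 0.1]
finger_gap: 0.0005
t 9.32 p [ 0.5348 -0.2474  0.1764] xhead 79.58 tilt [ 0.003 -0.001 -1.   ] F [-0.1  0.5  0.1] gap 0.0005
units [ 0.01  0.08 -0.09] turn 0.01
```

View pics/e2.png

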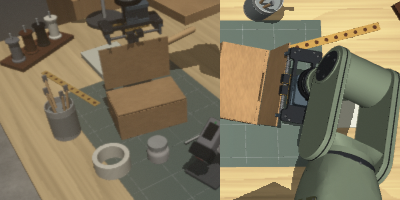

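```bash

python3 -m creep '[[[0.26,0,0.04,0,-1],[0.26,0,0.04,0,-1],[0.26,0,0.04,0,-1],[0.26,0,0.04,0,-1],[0.23,0,0.15,0,-1],[0.23,0,0.15,0,-1],[0.23,0,0.15,0,-1],[0.23,0,0.15,0,-1],[0.14,0,0.24,0,-1],[0.1,0,0.28,0,-1],[0.06,0,0.26,0,-1],[0.03,0,0.24,0,-1]]]'
python3 -m creep '[[[0,0,0.05,0,-1],[0,0,0.05,0,-1],[0,0,0,0,-1]]]'
python3 -c "
from h import *
to(OH(-.074,.102),79.5)"
```

```text
time: 10.42
position: [0.5504, -0.1571, 0.1023]
tool_rot: [-2.414, -2.01, 0.0]
force: [-0.3, 0.3, -0.7]
finger_gap: 0.0002
time: 10.67
position: [0.5505, -0.1571, 0.1015]
tool_rot: [-2.415, -2.009, -0.002]
force: [-3.5, 3.7, 15.2]
finger_gap: 0.0002
t 10.67 p [ 0.5505 -0.1571  0.1015] xhead 79.50 tilt [ 0.001  0.001 -1.   ] F [-3.5  3.7 15.2] gap 0.0002
units [ 0.02  0.1  -0.01] turn 0.0
```

```bash

python3 -m creep '[[[0,0,-0.6,0,-1],[0,0,-0.9,0,-1],[0,0,-0.9,0,-1],[0,0,-0.9,1,-1],[0,0,-0.9,1,-1],[0,0,-0.9,1,-1],[0,0,-0.9,1,0],[0,0,0,1,1],[0,0,0,1,1],[0,0,0,1,1]]]'
python3 -m creep '[[[0,0,0,1,1],[0,0,0,1,1],[0,0,0,1,1],[0,0,0,0.3,1]]]'
python3 -c "
from h import *
to([.525-.03,.147-.01,.33],17.5)
cv2.imwrite('pics/f.png',np.hstack([r.read_camera('scene')[60:300,80:400],r.read_camera('top')[100:340,240:560]]))"
```

```text
time: 11.5
position: [0.5507, -0.158, 0.3397]
tool_rot: [2.977, 1.002, 0.001]
force: [-1.1, -0.1, -1.7]
finger_gap: 0.0242
time: 11.83
position: [0.5505, -0.158, 0.3387]
tool_rot: [-3.105, -0.477, 0.001]
force: [-0.5, 0.5, 0.3]
finger_gap: 0.0508
t 11.83 p [ 0.5505 -0.158   0.3387] xhead 17.48 tilt [-0.001  0.    -1.   ] F [-0.5  0.5  0.3] gap 0.0508
units [ 0.89 -7.45  0.22] turn -0.0
```

View pics/f.png

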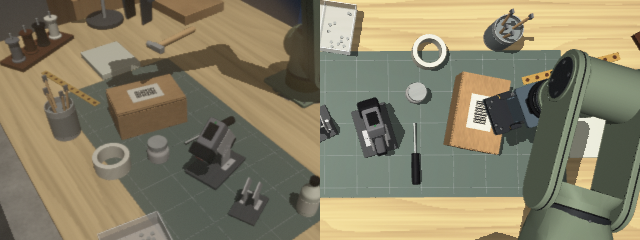

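```bash

python3 -m creep '[[[0.09,-0.75,0,0,1],[0.09,-0.75,0,0,1],[0.09,-0.75,0,0,1],[0.09,-0.75,0,0,1],[0.09,-0.75,0,0,1],[0.09,-0.75,0,0,1],[0.09,-0.75,0,0,1],[0.09,-0.75,0,0,1],[0.09,-0.75,0,0,1],[0.09,-0.75,0,0,1],[0,0,0,0,1]]]'
python3 - <<'E'
from h import *
to([.525,.147,.116],17.5)
W=cam('wrist');im=r.read_camera('wrist');cv2.imwrite('pics/g.png',im)
for n,z in [('scanner',.135),('scanner_window',.095),('seat',.135),('seat_window',.095),('stand',0)]:
    for d in r.landmark_of('wrist',n)[:2]: print(n,np.round(d['position'],1),round(d['score'],2),np.round(atz(W,d['position'],z),3))
np.save('W.npy',np.array([*W[1],*W[2].ravel()]))
im=r.read_camera('top');cv2.imwrite('pics/g_top.png',im)
im=r.read_camera('scene');cv2.imwrite('pics/g_scene.png',im)
E
```

```text
time: 12.85
position: [0.4923, 0.1432, 0.3391]
tool_rot: [-3.1, -0.493, 0.001]
force: [-0.6, -1.0, 1.1]
finger_gap: 0.0912
t 12.85 p [0.4923 0.1432 0.3391] xhead 18.08 tilt [-0.001  0.003 -1.   ] F [-0.6 -1.   1.1] gap 0.0912
units [0.81 0.18 5.58] turn 0.1
scanner [280.2 156.5] 0.95 [0.528 0.155 0.135]
scanner_window [284.9 103.6] 0.64 [0.589 0.169 0.095]
seat [161.8 104.9] 0.97 [0.541 0.302 0.135]
seat [441.4  43.2] 0.4 [0.698 0.027 0.135]
seat_window [163.8  72.8] 0.92 [0.577 0.322 0.095]
seat_window [384.5 118.8] 0.65 [0.611 0.043 0.095]
stand [182.5 111.3] 0.73 [0.535 0.318 0.   ]
```

View pics/g.png

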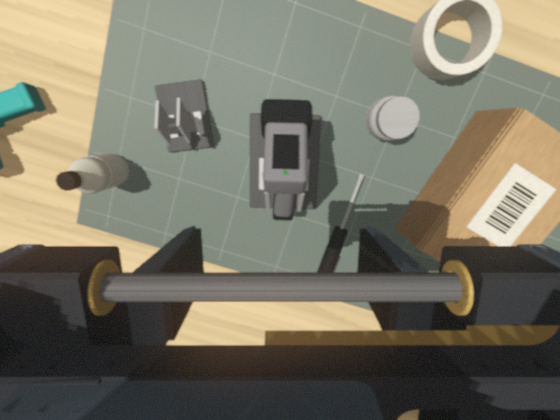

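```bash
python3 - <<'E'
import cv2
a=cv2.imread('pics/g.png')[80:230,220:350]
cv2.imwrite('pics/g2.png',cv2.resize(a,None,fx=4,fy=4,interpolation=cv2.INTER_CUBIC))
E
```

```text
(no output)
```

View pics/g2.png

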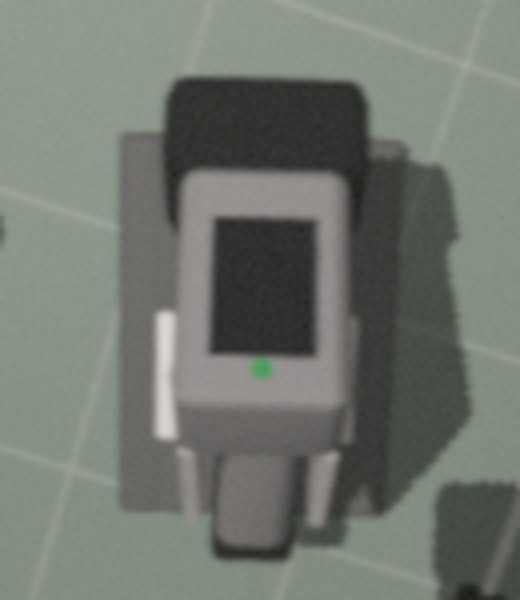

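```bash
python3 - <<'E'
from h import *
w=np.load('W.npy');K=cam('wrist')[0];W=(K,w[:3],w[3:].reshape(3,3))
f=lambda u,v:(220+u/4-.5,80+v/4-.5)
F=atz(W,f(265,172),.1304);B=atz(W,f(262,405),.1751)
print(F,B,np.linalg.norm((F-B)[:2]),.078*np.cos(np.radians(35)))
d=F-B;h=np.arctan2(d[1],d[0]);print(np.degrees(h))
# origin: from front: back along head
hv=np.array([np.cos(h),np.sin(h)])
c,s=np.cos(np.radians(35)),np.sin(np.radians(35))
print(F[:2]-hv*(.038*c+.021*s),B[:2]-hv*(-.04*c+.021*s))
# head side edges width check
for v,z in [(172,.1304),(405,.1751)]:
  L=atz(W,f(180,v),z);Rr=atz(W,f(349,v),z);print(np.linalg.norm(L-Rr))
S0=atz(W,f(120,132),.012);S1=atz(W,f(120,510),.012);d=S0-S1;print('base',np.degrees(np.arctan2(d[1],d[0])),np.linalg.norm(d))
E
```

```text
[0.56687554 0.16128289 0.1304    ] [0.50838508 0.14335396 0.1751    ] 0.06117663426167131 0.06389385945454136
17.04174564706734
[0.52559831 0.14863029] [0.52819623 0.14942662]
0.04939964466941028
0.04569338694467194
base 16.682108434084366 0.14869161163180397
```

```bash

python3 -m creep '[[[0.4,0.05,0.5,0.1,1],[0.4,0.1,0.75,0,1],[0,0,0.75,0,1],[0,0,0.75,0,1],[0,0,0.5,0,1],[0,0,0,0,1],[0,0,0,0,1]]]'
python3 - <<'E'
from h import *
to([.526,.149,.116],17)
E
```

```text
time: 13.83
position: [0.5256, 0.1422, 0.2091]
tool_rot: [3.106, 0.467, -0.003]
force: [1.3, -0.4, 0.3]
finger_gap: 0.0913
t 13.83 p [0.5256 0.1422 0.2091] xhead 17.09 tilt [-0.002 -0.001 -1.   ] F [ 1.3 -0.4  0.3] gap 0.0913
units [ 0.06 -0.16  2.33] turn 0.02
```

```bash

python3 -m creep '[[[0.06,-0.16,0.4,0,1],[0,0,0.6,0,1],[0,0,0.6,0,1],[0,0,0.5,0,1],[0,0,0.23,0,1],[0,0,0,0,1],[0,0,0,0,1]]]'
python3 - <<'E'
from h import *
to([.526,.149,.116],17)
cv2.imwrite('pics/i.png',r.read_camera('scene'))
E
```

```text
time: 14.42
position: [0.5274, 0.1498, 0.1179]
tool_rot: [-3.106, -0.468, -0.004]
force: [0.4, 0.8, 0.4]
finger_gap: 0.0912
t 14.42 p [0.5274 0.1498 0.1179] xhead 17.13 tilt [ 0.003  0.001 -1.   ] F [0.4 0.8 0.4] gap 0.0912
units [-0.04  0.01  0.05] turn 0.02
```

```bash
python3 - <<'E'
import cv2
a=cv2.imread('pics/i.png')[130:270,210:370]
cv2.imwrite('pics/i2.png',cv2.resize(a,None,fx=4,fy=4,interpolation=cv2.INTER_CUBIC))
E
```

```text
(no output)
```

View pics/i2.png

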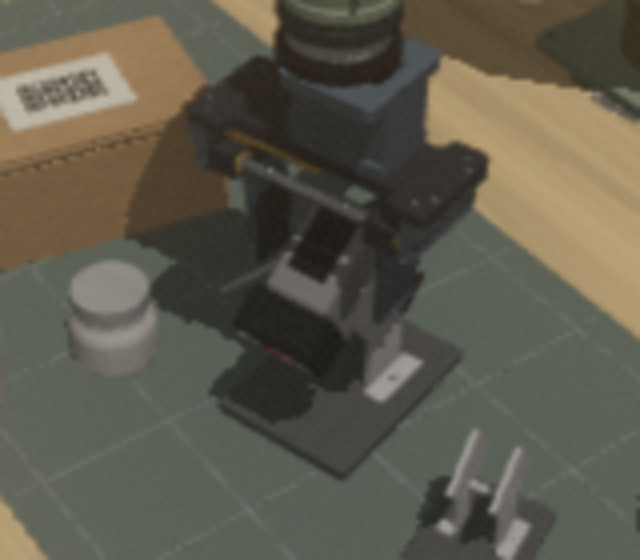

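```bash

python3 -m creep '[[[0,0,0,0,-1],[0,0,0,0,-1],[0,0,0,0,-1],[0,0,0,0,-1],[0,0,0,0,-1],[0,0,0,0,-1]]]' 20
python3 -m creep '[[[0,0,-0.2,0,-1],[0,0,-0.3,0,-1],[0,0,-0.3,0,-1],[0,0,0,0,-1]]]' 20
python3 - <<'E'
from h import *
to(None)
a=r.read_camera('scene')[110:270,210:370];b=r.read_camera('top')[170:270,250:340];W=r.read_camera('wrist')
cv2.imwrite('pics/j.png',cv2.resize(a,None,fx=3.7,fy=3.7,interpolation=cv2.INTER_CUBIC))
E
```

```text
time: 14.97
position: [0.5261, 0.1496, 0.1165]
tool_rot: [3.106, 0.468, 0.0]
force: [-0.4, 0.4, 0.0]
finger_gap: 0.054
time: 15.3
position: [0.5275, 0.15, 0.1506]
tool_rot: [-3.106, -0.468, -0.007]
force: [-0.3, 0.4, -2.0]
finger_gap: 0.0498
t 15.30 p [0.5275 0.15   0.1506] xhead 17.14 tilt [ 0.004  0.001 -1.   ] F [-0.3  0.4 -2. ] gap 0.0498
```

View pics/j.png

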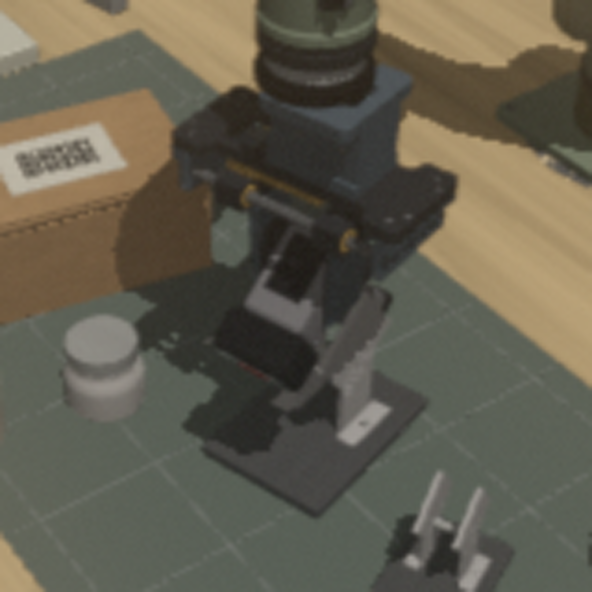

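```bash

python3 -m creep '[[[0.2,0,0,0,-1],[0.3,0,0,0,-1],[0.1,0,0,0,-1],[0,0,0,0,-1]]]' 20
python3 -m creep '[[[0.2,0,0,0,-1],[0.1,0,0,0,-1],[0,0,0,0,-1]]]' 20
python3 -m creep '[[[0.2,0,0,0,-1],[0,0,0,0,-1]]]' 20
```

```text
time: 15.78
position: [0.5497, 0.1569, 0.1475]
tool_rot: [3.106, 0.468, -0.002]
force: [0.0, 0.3, -2.5]
finger_gap: 0.0499
time: 16.03
position: [0.5603, 0.1602, 0.1478]
tool_rot: [3.106, 0.468, -0.003]
force: [-2.3, 0.2, -2.0]
finger_gap: 0.0502
time: 16.2
position: [0.5705, 0.1633, 0.1486]
tool_rot: [-3.106, -0.468, -0.007]
force: [1.3, 0.4, -2.0]
finger_gap: 0.05
```

```bash

python3 - <<'E'
from h import *
a=r.read_camera('scene')[110:270,210:370]
for n in ['scanner','scanner_window']: print(n,[(np.round(d['position'],1),round(d['score'],2)) for d in r.landmark_of('scene',n)[:3]])
cv2.imwrite('pics/k.png',cv2.resize(a,None,fx=3.7,fy=3.7,interpolation=cv2.INTER_CUBIC))
a=r.read_camera('top')
for n in ['scanner','scanner_window']: print(n,[(np.round(d['position'],1),round(d['score'],2)) for d in r.landmark_of('top',n)[:3]])
E
```

```text
scanner [(array([282.1, 195.3]), 0.78), (array([459.3, 324.1]), 0.59)]
scanner_window [(array([265.3, 219.6]), 0.95), (array([465. , 298.3]), 0.59)]
scanner [(array([135.7, 259.2]), 0.97), (array([289.9, 206. ]), 0.77)]
scanner_window [(array([147. , 282.5]), 0.97)]
```

View pics/k.png

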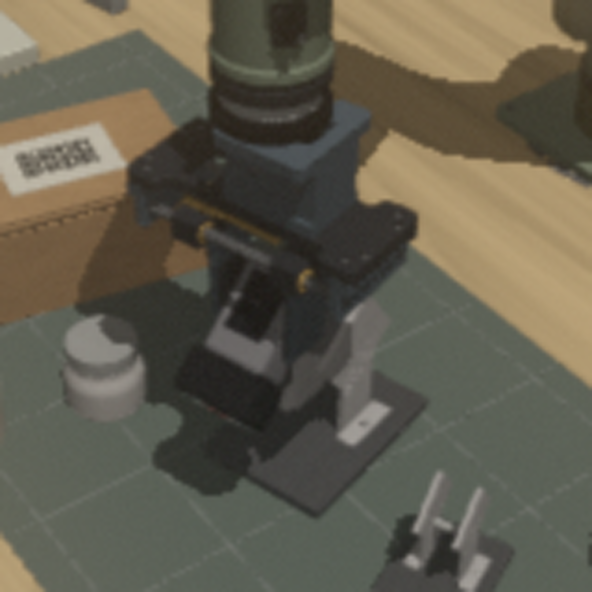

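```bash
cat >> h.py <<'E'
def win(o,th,h=17.):
    t=np.radians(th);h=np.radians(h);return np.array(o)+.07*np.array([np.cos(t)*np.cos(h),np.cos(t)*np.sin(h),-np.sin(t)])
E
python3 - <<'E'
from h import *
S=cam('scene')
o=np.array([.526,.149,.135]);print('hung',proj(S,o),proj(S,win(o,35)))
t,p,Q=pose();o=p+[0,0,.019];print(np.round(proj(S,o),1))
for th in range(25,70,5): print(th,np.round(proj(S,win(o,th)),1))
E
```

```text
hung [[292.37717093 194.51107682]] [[279.04714701 217.57573764]]
[[282.4 194.2]]
25 [[266.8 216.7]]
30 [[267.5 217.7]]
35 [[268.4 218.4]]
40 [[269.4 218.9]]
45 [[270.4 219.3]]
50 [[271.5 219.4]]
55 [[272.7 219.4]]
60 [[274.  219.2]]
65 [[275.3 218.8]]
```

```bash

python3 - <<'E'
from h import *
W=cam('wrist');im=r.read_camera('wrist');cv2.imwrite('pics/l.png',im[:, 130:430])
t,p,Q=pose()
h=np.array([np.cos(np.radians(17)),np.sin(np.radians(17)),0])
def pt(x,y,z,th,o):
    t=np.radians(th);X=np.cos(t)*h-np.sin(t)*ez;Z=np.sin(t)*h+np.cos(t)*ez;return o+x*X+z*Z+y*np.cross(Z,X)
o=p+[0,0,.019]
for th in (30,35,40,45,50,55,60): print(th,[np.round(proj(W,pt(*q,th,o))[0],1).tolist() for q in [(.038,0,.021),(-.04,0,.021),(.07,0,.023),(.036,0,.023)]])
E
```

```text
30 [[280.2, 187.0], [279.6, 358.7], [280.4, 127.0], [280.2, 189.5]]
35 [[280.2, 186.1], [279.7, 355.2], [280.3, 130.0], [280.2, 188.1]]
40 [[280.2, 185.8], [279.7, 350.7], [280.3, 133.8], [280.2, 187.3]]
45 [[280.2, 186.2], [279.7, 345.2], [280.3, 138.3], [280.2, 187.2]]
50 [[280.2, 187.1], [279.7, 338.8], [280.3, 143.3], [280.2, 187.7]]
55 [[280.1, 188.6], [279.8, 331.4], [280.3, 148.9], [280.1, 188.7]]
60 [[280.1, 190.7], [279.8, 323.3], [280.2, 154.9], [280.1, 190.3]]
```

View pics/l.png

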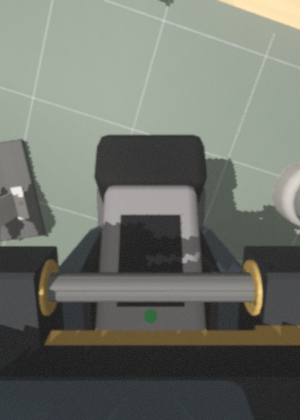

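```bash

python3 -m creep '[[[0.2,0,0,0,-1],[0.2,0,0,0,-1],[0.1,0,0,0,-1],[0,0,0,0,-1]]]' 20
python3 - <<'E'
from h import *
to(None)
im=r.read_camera('wrist');cv2.imwrite('pics/m.png',im[100:400, 130:430])
E
```

```text
time: 16.88
position: [0.5887, 0.1689, 0.1482]
tool_rot: [-3.106, -0.468, -0.002]
force: [-0.1, -0.3, -1.3]
finger_gap: 0.0497
t 16.88 p [0.5887 0.1689 0.1482] xhead 17.14 tilt [ 0.001  0.    -1.   ] F [-0.1 -0.3 -1.3] gap 0.0497
```

View pics/m.png

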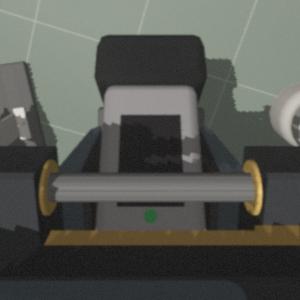

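```bash

python3 -m creep '[[[-0.4,0,0,0,-1],[-0.6,0,0,0,-1],[-0.53,0,0,0,-1],[0,0,0,0,-1],[0,0,0.2,0,-1],[0,0,0.25,0,-1],[0,0,0.1,0,-1],[0,0,0,0,-1]]]' 20
python3 -m creep '[[[0.2,0,0,0,-1],[0,0,0,0,-1]]]' 20
python3 -m creep '[[[0.2,0,0,0,-1],[0,0,0,0,-1]]]' 20
python3 -m creep '[[[0.2,0,0,0,-1],[0,0,0,0,-1]]]' 20
python3 - <<'E'
from h import *
to(None)
im=r.read_camera('wrist');cv2.imwrite('pics/n.png',im[100:400, 130:430])
E
```

```text
time: 17.6
position: [0.5397, 0.1537, 0.1339]
tool_rot: [-3.103, -0.467, -0.045]
force: [11.8, 3.9, 17.9]
finger_gap: 0.0501
time: 17.77
position: [0.5433, 0.1548, 0.1315]
tool_rot: [-3.104, -0.468, -0.027]
force: [6.4, 2.9, 14.2]
finger_gap: 0.0501
time: 17.93
position: [0.5475, 0.1561, 0.1287]
tool_rot: [-3.106, -0.468, -0.012]
force: [4.3, 0.9, 9.5]
finger_gap: 0.0497
time: 18.1
position: [0.5524, 0.1577, 0.1261]
tool_rot: [3.106, 0.468, 0.001]
force: [0.7, 0.2, -1.4]
finger_gap: 0.0499
t 18.10 p [0.5524 0.1577 0.1261] xhead 17.14 tilt [ 0.  0. -1.] F [ 0.7  0.2 -1.4] gap 0.0499
```

View pics/n.png

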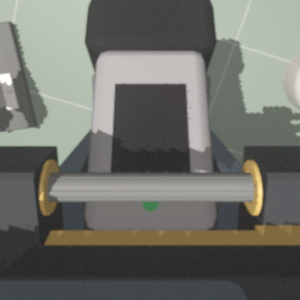

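```bash

python3 - <<'E'
from h import *
im=r.read_camera('wrist');cv2.imwrite('pics/n2.png',cv2.resize(im[40:360, 170:390],None,fx=1.8,fy=1.8,interpolation=cv2.INTER_CUBIC));cv2.imwrite('pics/n2full.png',im)
E
```

```text
(no output)
```

View pics/n2.png

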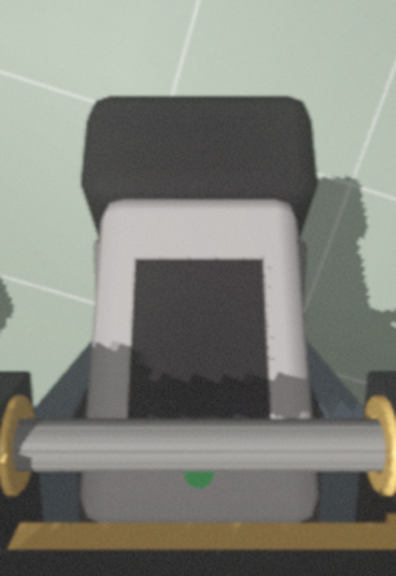

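```bash
cat >> h.py <<'E'
from scipy.optimize import least_squares
TC=np.array(r.camera_info('wrist')['tool_from_camera']);KW=np.array(r.camera_info('wrist')['camera_matrix'])
CT=(KW,TC[:3,3],TC[:3,:3])
def spt(q,dx,dz,th):
    # tool coordinates of scanner point; grasp point at tool z -.019; tool x = heading, tool z down
    t=np.radians(th);x,y,z=q
    return np.array([dx+x*np.cos(t)+z*np.sin(t), -y, -.019-dz+x*np.sin(t)-z*np.cos(t)])
def fit(rows,widths,x0=(0,0,40)):
    # rows: [(x,z,row)], widths: [(x,z,w,px)]
    def f(v):
        e=[]
        for x,z,rw in rows: e.append(proj(CT,spt((x,0,z),*v))[0,1]-rw)
        for x,z,w,px in widths: e.append(proj(CT,spt((x,-w/2,z),*v))[0,0]-proj(CT,spt((x,w/2,z),*v))[0,0])
        for i,(x,z,w,px) in enumerate(widths): e[len(rows)+i]=abs(e[len(rows)+i])-px
        return e
    s=least_squares(f,x0);return s.x,s.fun
E
python3 - <<'E'
from h import *
print('now',fit([(.07,.023,94.4),(.038,.021,150),(-.04,.021,330)],[(.038,.021,.05,110),(-.04,.021,.05,131)]))
print('before',fit([(.07,.023,136),(.038,.021,187)],[(.038,.021,.05,94)]))
E
```

```text
now (array([1.80610077e-02, 8.50288303e-03, 3.53920773e+01]), array([-1.62950507,  1.08932671,  0.35965809, -2.82343566,  0.82626244]))
before (array([-1.46614902e-03, -3.96102570e-03,  3.98401744e+01]), array([ 5.68434189e-14, -3.80850906e-12,  7.38964445e-12]))
```

```bash
cat >> h.py <<'E'
SO=np.array([.526,.149,0]);sh=np.array([np.cos(np.radians(17)),np.sin(np.radians(17)),0]);sl=np.array([-sh[1],sh[0],0])
E
python3 - <<'E'
from h import *
S=cam('scene')
for nm,(u,v) in dict(top=(388,292),low_front=(290,408),backlow=(372,385),colfront=(338,425),kneeb=(375,348)).items():
    e,d=ray(S,(210+u/3.7,110+v/3.7))
    k=((SO-e)@sl+.024)/(d@sl);X=e+d*k-SO;print(nm,'x %.3f lat %.3f z %.3f'%(X@sh,X@sl,X[2]))
im=cv2.imread('pics/i.png')
E
```

```text
top x -0.072 lat 0.024 z 0.118
low_front x 0.049 lat 0.024 z 0.093
backlow x -0.060 lat 0.024 z 0.032
colfront x -0.015 lat 0.024 z 0.024
kneeb x -0.060 lat 0.024 z 0.071
```

```bash
python3 - <<'E'
from h import *
a=r.read_camera('scene')[150:260,240:350]
cv2.imwrite('pics/o.png',cv2.resize(a,None,fx=5.4,fy=5.4,interpolation=cv2.INTER_CUBIC))
E
```

```text
(no output)
```

View pics/o.png

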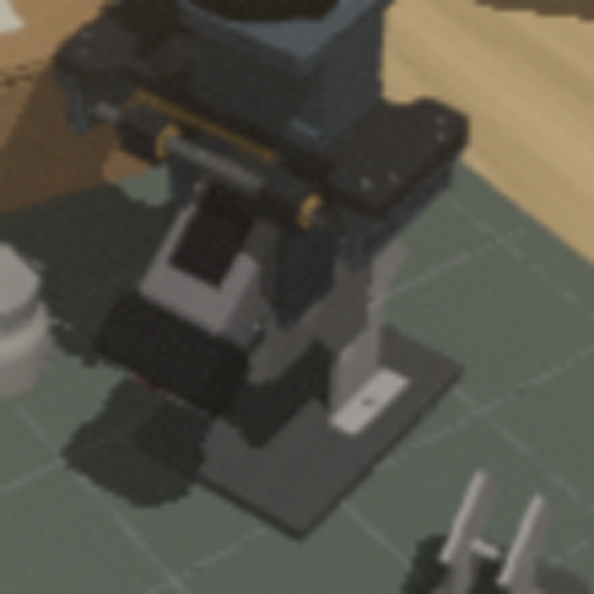

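```bash
python3 - <<'E'
from h import *
a=cv2.imread('pics/g_scene.png')
S=cam('scene')
Z=7;u0,v0=255,165
b=cv2.resize(a[v0:v0+80,u0:u0+75],None,fx=Z,fy=Z,interpolation=cv2.INTER_CUBIC)
for y in(.024,.019):
  for x in np.arange(-.06,.07,.02):
    z=.109-.7*x
    p=proj(S,SO+sh*x+sl*y+ez*z)[0];q=((p-[u0,v0]+.5)*Z).astype(int)
    cv2.circle(b,tuple(q),3,(0,255,0) if y==.024 else (0,0,255),-1)
cv2.imwrite('pics/p.png',b)
E
```

```text
(no output)
```

View pics/p.png

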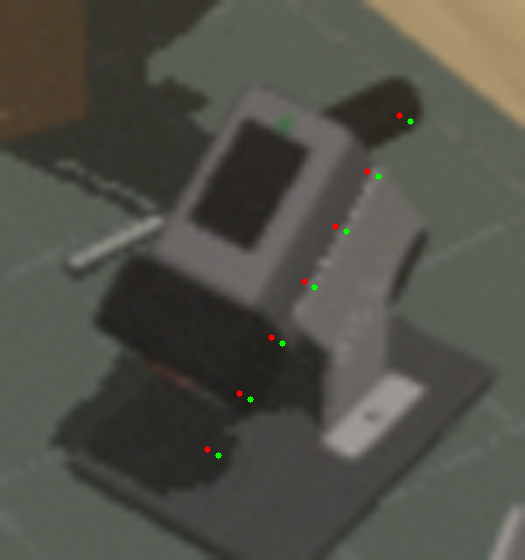

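```bash
python3 - <<'E'
from h import *
a=cv2.imread('pics/g_scene.png')
S=cam('scene')
Z=7;u0,v0=255,165
def P(q,th=35,o=SO+ez*.135):
    t=np.radians(th);X=np.cos(t)*sh-np.sin(t)*ez;Zz=np.sin(t)*sh+np.cos(t)*ez;return o+q[0]*X+q[1]*sl+q[2]*Zz
b=cv2.resize(a[v0:v0+80,u0:u0+75],None,fx=Z,fy=Z,interpolation=cv2.INTER_CUBIC)
for s in np.arange(0,.097,.016):
  for dx in (-.018,.018):
   for y in (.014,):
    l=np.radians(8);q=(dx-s*np.sin(l),y,-.021-s*np.cos(l));X=P(q)
    p=proj(S,X)[0];k=((p-[u0,v0]+.5)*Z).astype(int);cv2.circle(b,tuple(k),3,(0,255,0),-1)
    print(np.round([(X-SO)@sh,X[2]],3))
cv2.imwrite('pics/p2.png',b)
T=cam('top')
a=cv2.imread('pics/a_top.png');u0,v0=260,180;b=cv2.resize(a[v0:v0+80,u0:u0+75],None,fx=Z,fy=Z,interpolation=cv2.INTER_CUBIC)
for s in np.arange(0,.097,.016):
  for dx in (-.018,.018):
    q=(dx-s*np.sin(l),.014,-.021-s*np.cos(l));X=P(q)
    p=proj(T,X)[0];k=((p-[u0,v0]+.5)*Z).astype(int);cv2.circle(b,tuple(k),3,(0,255,0),-1)
cv2.imwrite('pics/p3.png',b)
E
```

```text
[-0.027  0.128]
[0.003 0.107]
[-0.038  0.116]
[-0.008  0.096]
[-0.049  0.105]
[-0.019  0.084]
[-0.06   0.093]
[-0.03   0.072]
[-0.07   0.081]
[-0.041  0.061]
[-0.081  0.07 ]
[-0.052  0.049]
[-0.092  0.058]
[-0.063  0.037]
```

View pics/p2.png

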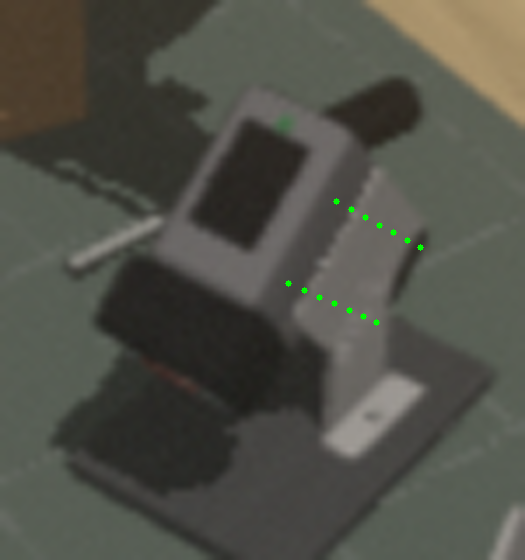

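View pics/p3.png

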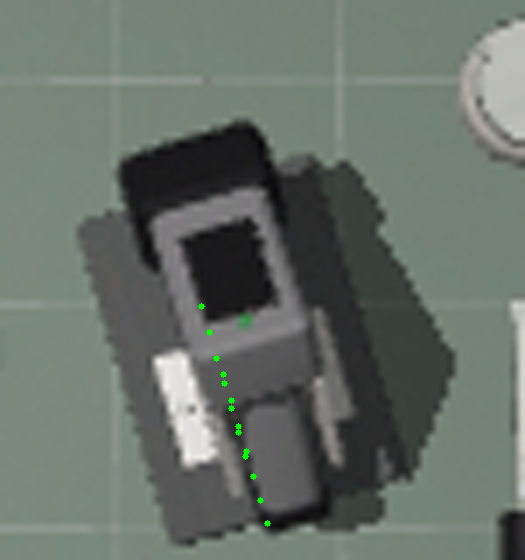

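```bash

python3 -m creep '[[[0,0,-0.4,0,-1],[0,0,-0.8,0,-1],[0,0,-0.8,0,-1],[0,0,-0.7,0,-1],[0,0,0,0,-1]]]' 20
cat >> h.py <<'E'
def sf(dx=.018,dz=.0085):
    t,p,Q=pose();o=p+Q[:,0]*dx+ez*(.019+dz)-SO;print('origin in stand: x %.4f lat %.4f z %.4f'%(o@sh,o@sl,o[2]))
E
python3 -c "
from h import *
to(None);sf()"
```

```text
time: 18.67
position: [0.5542, 0.1582, 0.2402]
tool_rot: [-3.105, -0.468, -0.017]
force: [1.1, -0.1, -1.2]
finger_gap: 0.05
t 18.67 p [0.5542 0.1582 0.2402] xhead 17.14 tilt [ 0.01   0.003 -1.   ] F [ 1.1 -0.1 -1.2] gap 0.0500
origin in stand: x 0.0476 lat 0.0006 z 0.2678
```

```bash

python3 -m creep '[[[-0.5,-0.17,0,0,-1],[-0.6,-0.17,0,0,-1],[-0.6,-0.18,0,0,-1],[0,0,0.3,0,-1],[0,0,0.5,0,-1],[0,0,0.38,0,-1],[0,0,0,0,-1],[0,0,0,0,-1]]]' 20
python3 -c "
from h import *
to(None);sf()
a=r.read_camera('scene')[110:240,230:380];cv2.imwrite('pics/q.png',cv2.resize(a,None,fx=5,fy=4.5,interpolation=cv2.INTER_CUBIC))"
```

```text
time: 19.33
position: [0.4793, 0.157, 0.1858]
tool_rot: [3.106, 0.468, -0.006]
force: [0.6, 0.7, -1.6]
finger_gap: 0.0503
t 19.33 p [0.4793 0.157  0.1858] xhead 17.14 tilt [-0.004 -0.001 -1.   ] F [ 0.6  0.7 -1.6] gap 0.0503
origin in stand: x -0.0243 lat 0.0213 z 0.2132
```

View pics/q.png

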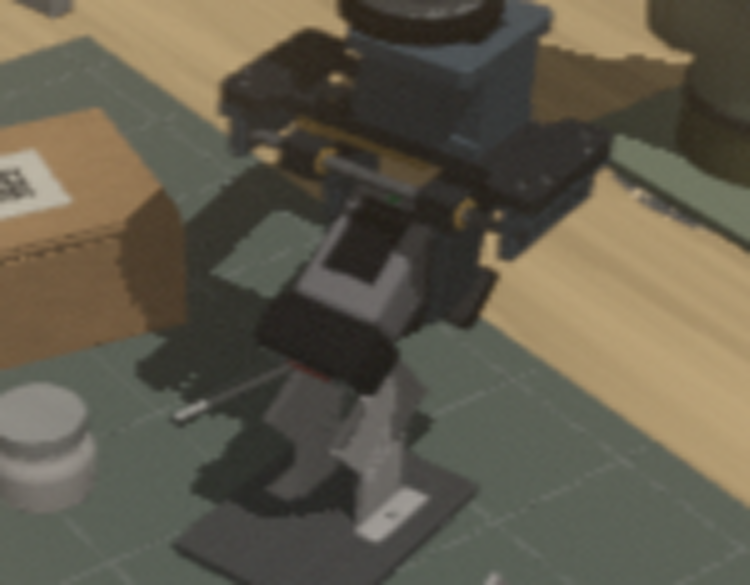

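```bash

python3 -m creep '[[[0.25,0,0,0,-1],[0.25,0,0,0,-1],[0.15,0,0,0,-1],[0,0,0,0,-1]]]' 20
python3 -m creep '[[[0.15,0,0.1,0,-1],[0.15,0,0.12,0,-1],[0,0,0,0,-1]]]' 20
python3 -m creep '[[[0.15,0,0.14,0,-1],[0.15,0,0.16,0,-1],[0,0,0,0,-1]]]' 20
python3 -c "
from h import *
to(None);sf()
im=r.read_camera('wrist');cv2.imwrite('pics/s.png',cv2.resize(im[40:360, 170:390],None,fx=1.8,fy=1.8,interpolation=cv2.INTER_CUBIC))"
```

```text
time: 19.72
position: [0.5078, 0.1657, 0.1876]
tool_rot: [-3.106, -0.468, -0.004]
force: [0.2, -0.4, -1.8]
finger_gap: 0.0499
time: 19.97
position: [0.5174, 0.1687, 0.1773]
tool_rot: [3.106, 0.468, -0.002]
force: [-0.1, 0.5, -1.9]
finger_gap: 0.0497
time: 20.22
position: [0.5292, 0.1723, 0.1653]
tool_rot: [3.106, 0.468, -0.0]
force: [0.3, -0.0, -1.3]
finger_gap: 0.0499
t 20.22 p [0.5292 0.1723 0.1653] xhead 17.14 tilt [-0. -0. -1.] F [ 0.3 -0.  -1.3] gap 0.0499
origin in stand: x 0.0279 lat 0.0214 z 0.1928
```

View pics/s.png

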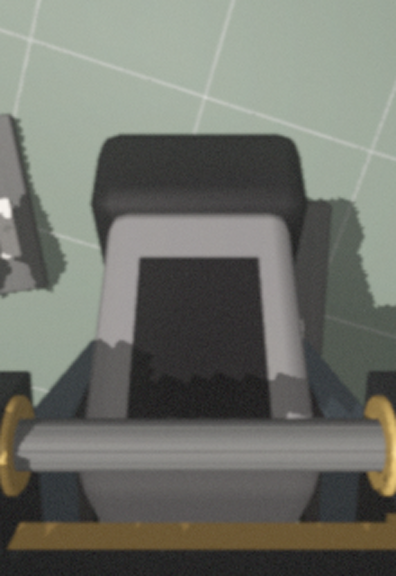

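```bash

python3 - <<'E'
from h import *
print(fit([(.07,.023,115),(.038,.021,157.8),(-.04,.021,309)],[(.038,.021,.05,103),(-.04,.021,.05,131)]))
print(fit([(.07,.023,115),(.038,.021,157.8)],[(.038,.021,.05,103)]))
E
```

```text
(array([1.59655354e-02, 3.56281061e-03, 4.89035657e+01]), array([-1.37923475, -0.23505447,  1.08612904, -6.141301  ,  1.71988656]))
(array([1.80685259e-02, 1.64205619e-02, 5.33621389e+01]), array([0.00000000e+00, 0.00000000e+00, 2.84217094e-14]))
```

```bash

python3 -m creep '[[[0.12,0,0.15,0,-1],[0.1,0,0.15,0,-1],[0,0,0,0,-1]]]' 20
python3 -c "
from h import *
to(None);sf()
im=r.read_camera('wrist');cv2.imwrite('pics/s2.png',cv2.resize(im[40:360, 170:390],None,fx=1.8,fy=1.8,interpolation=cv2.INTER_CUBIC))"
```

```text
time: 20.52
position: [0.5376, 0.1749, 0.1534]
tool_rot: [3.106, 0.468, 0.001]
force: [0.3, 0.2, -0.7]
finger_gap: 0.0499
t 20.52 p [0.5376 0.1749 0.1534] xhead 17.14 tilt [ 0.  0. -1.] F [ 0.3  0.2 -0.7] gap 0.0499
origin in stand: x 0.0367 lat 0.0214 z 0.1809
```

View pics/s2.png

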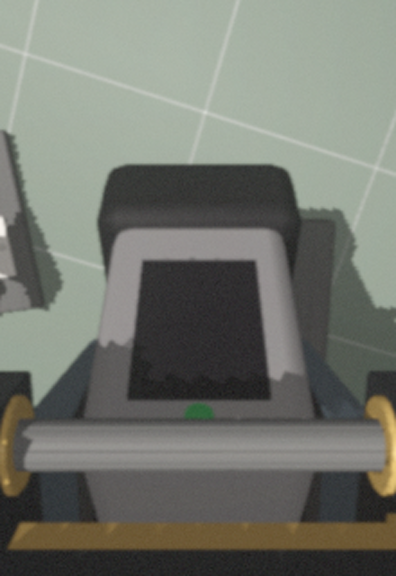

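```bash

python3 - <<'E'
from h import *
w=np.load('W.npy');W=(KW,w[:3],w[3:].reshape(3,3))
def P(q,th=35,o=SO+ez*.135):
    t=np.radians(th);X=np.cos(t)*sh-np.sin(t)*ez;Zz=np.sin(t)*sh+np.cos(t)*ez;return o+q[0]*X+q[1]*sl+q[2]*Zz
xs=np.linspace(-.05,.08,131)
rows=np.array([proj(W,P((x,0,.021)))[0,1] for x in xs])
for nm,v in [('front',172),('s0',217),('s1',355),('led',369),('rear',405)]:
    print(nm,round(np.interp(-(80+v/4-.5),-rows[::-1]*1,xs[::-1]) if rows[0]<rows[-1] else np.interp(80+v/4-.5,rows[::-1],xs[::-1]),4))
E
```

```text
front 0.0374
s0 0.022
s1 -0.0224
led -0.0267
rear -0.0376
```

```bash

python3 - <<'E'
from h import *
print(fit([(.07,.023,131.7),(.038,.021,166.7),(.022,.021,185),(-.0225,.021,262.2),(-.0267,.021,268.3)],[(.038,.021,.05,96)]))
print(fit([(.038,.021,166.7),(.022,.021,185),(-.0225,.021,262.2),(-.0267,.021,268.3)],[(.038,.021,.05,96)]))
E
```

```text
(array([1.55083774e-02, 1.17748460e-02, 6.12110678e+01]), array([-0.18970443, -0.32763633,  0.95545212, -1.74619242,  1.3214276 ,
        0.07519513]))
(array([1.54864634e-02, 1.14359741e-02, 6.09455715e+01]), array([-0.53172897,  0.83598963, -1.68943915,  1.38395118, -0.00799266]))
```

```bash

python3 -m creep '[[[0,0,-0.3,0,-1],[0,0,-0.6,0,-1],[0,0,-0.8,0,-1],[0,0,-0.8,0,-1],[0,0,0,0,-1]]]' 30
python3 - <<'E'
from h import *
im=r.read_camera('scene');cv2.imwrite('pics/t.png',im);S=cam('scene')
for d in r.landmark_of('scene','label')[:2]: print(d['position'],d['score'],atz(S,d['position'],.102))
im=r.read_camera('top');T=cam('top')
for d in r.landmark_of('top','label')[:2]: print(d['position'],d['score'],atz(T,d['position'],.102))
cv2.imwrite('pics/t_top.png',im)
to([.4465,-.194,.2463])
E
```

```text
time: 20.98
position: [0.5398, 0.1756, 0.2604]
tool_rot: [-3.105, -0.468, -0.019]
force: [1.2, 0.5, -1.2]
finger_gap: 0.0498
[228.7, 152.3] 0.69 [ 0.54508954 -0.15506237  0.102     ]
[400.5, 208.6] 0.56 [ 0.56558431 -0.16102151  0.102     ]
t 21.18 p [0.5357 0.1743 0.2524] xhead 17.14 tilt [-0.004 -0.001 -1.   ] F [ 0.7 -0.6 -2.6] gap 0.0500
units [-4.84  8.14  0.17] turn None
```

View pics/t.png

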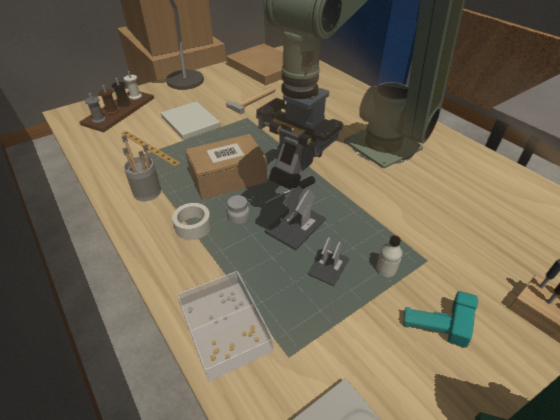

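```bash

python3 - <<'E'
from h import *
a=cv2.imread('pics/t.png');b=cv2.imread('pics/t_top.png')
z1=cv2.resize(a[140:165,200:255],None,fx=7,fy=7,interpolation=cv2.INTER_CUBIC)
z2=cv2.resize(b[180:240,370:430],None,fx=6,fy=6,interpolation=cv2.INTER_CUBIC)
S=cam('scene');T=cam('top')
L=c0+ez*.102
for z,C,o,f in((z1,S,(200,140),7),(z2,T,(370,180),6)):
    q=((proj(C,L)[0]-o+.5)*f).astype(int);cv2.circle(z,tuple(q),3,(0,0,255),-1)
H=max(z1.shape[0],z2.shape[0]);z1=cv2.copyMakeBorder(z1,0,H-z1.shape[0],0,0,0);z2=cv2.copyMakeBorder(z2,0,H-z2.shape[0],0,0,0)
cv2.imwrite('pics/u.png',np.hstack([z1,z2]))
E
```

```text
(no output)
```

View pics/u.png

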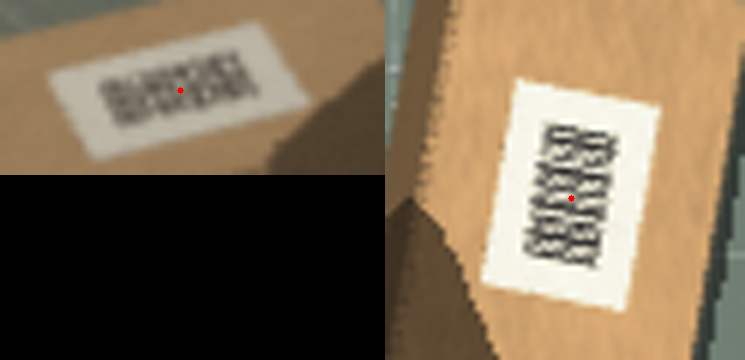

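```bash

python3 -m creep '[[[-0.3,0.5,0,0,-1],[-0.38,0.64,0,0,-1],[-0.38,0.64,0,0,-1],[-0.38,0.64,0,0,-1],[-0.38,0.64,0,0,-1],[-0.38,0.64,0,0,-1],[-0.38,0.64,0,0,-1],[-0.38,0.64,0,0,-1],[-0.38,0.64,0,0,-1],[-0.38,0.64,0,0,-1],[-0.38,0.64,0,0,-1],[-0.38,0.64,0,0,-1]]]' 30
python3 -m creep '[[[-0.36,0.6,0,0,-1],[0,0,0,0,-1],[0,0,0,0,-1]]]' 30
python3 - <<'E'
from h import *
to([.4465,-.194,.2463],17)
S=cam('scene')
im=r.read_camera('scene');cv2.imwrite('pics/v.png',cv2.resize(im[40:220,130:330],None,fx=4,fy=3.3,interpolation=cv2.INTER_CUBIC))
im=r.read_camera('wrist');cv2.imwrite('pics/v2.png',im)
E
```

```text
time: 22.18
position: [0.4528, -0.1673, 0.2523]
tool_rot: [-3.105, -0.468, 0.006]
force: [1.0, 0.2, -2.9]
finger_gap: 0.05
time: 22.43
position: [0.4465, -0.1941, 0.2524]
tool_rot: [-3.105, -0.463, 0.005]
force: [0.0, -0.3, -1.8]
finger_gap: 0.0497
t 22.43 p [ 0.4465 -0.1941  0.2524] xhead 16.97 tilt [-0.003  0.002 -1.   ] F [ 0.  -0.3 -1.8] gap 0.0497
units [-0.   -0.    0.15] turn -0.0
```

View pics/v.png

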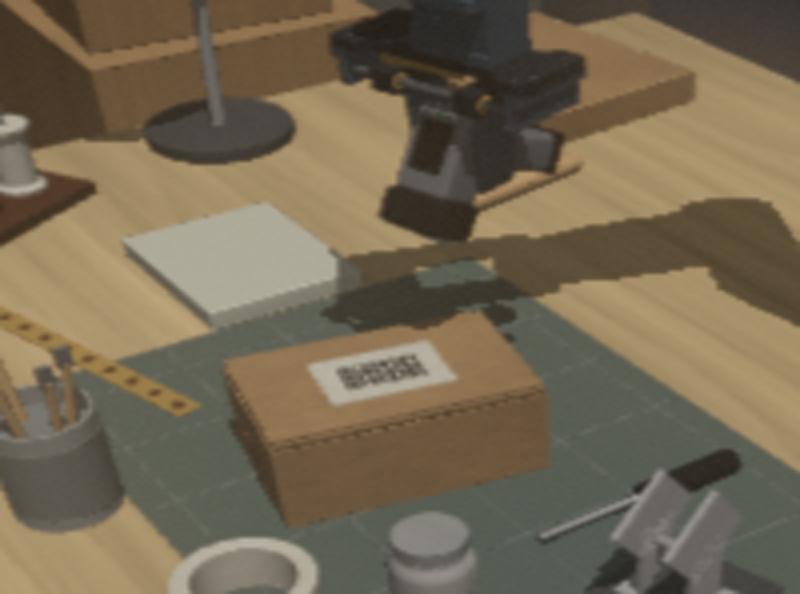

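View pics/v2.png

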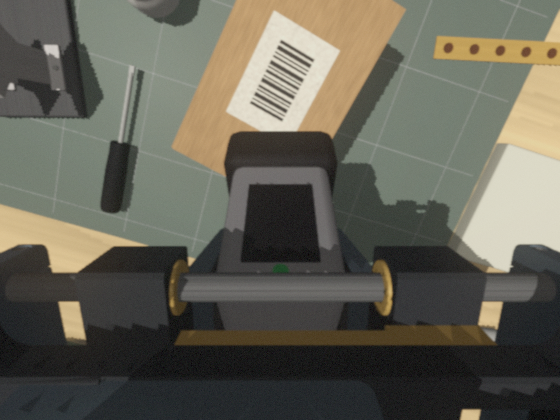

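```bash

cat >> h.py <<'E'
def box(x0,x1,y,z0,z1):return [(x,s*y,z) for x in(x0,x1) for s in(-1,1) for z in(z0,z1)]
def overlay(img,C,o,h,th,f,off,col):
    h=np.radians(h);hx=np.array([np.cos(h),np.sin(h),0]);ly=np.array([-hx[1],hx[0],0]);t=np.radians(th)
    X=np.cos(t)*hx-np.sin(t)*ez;Z=np.sin(t)*hx+np.cos(t)*ez
    l=np.radians(8);hb=[]
    for x in(-.018,.018):
        for s in(-1,1):
            for d in(0,.096): hb.append((x-d*np.sin(l),s*.014,-.021-d*np.cos(l)))
    for B in (box(-.04,.038,.025,-.021,.021),box(.036,.07,.031,-.023,.023),hb):
        pts=[((proj(C,o+q[0]*X+q[1]*ly+q[2]*Z)[0]-off)*f).astype(int) for q in B]
        for i in range(8):
            for j in(1,2,4):
                if not i&j: cv2.line(img,tuple(int(k) for k in pts[i]),tuple(int(k) for k in pts[i|j]),col,1)
    return o+.07*X,X
E
python3 - <<'E'
from h import *
t,p,Q=pose()
S=cam('scene');W=cam('wrist')
im=cv2.imread('pics/v.png')
im2=cv2.imread('pics/v2.png')
for th,col,dx,dz in((61,(0,255,0),.0155,.0117),):
    o=p+Q[:,0]*dx+ez*(.019+dz)
    w,X=overlay(im,S,o,17,th,np.array([4,3.3]),np.array([130,40]),col)
    overlay(im2,W,o,17,th,1,np.array([0,0]),col)
    k=(.102-w[2])/X[2];hit=w+X*k;print('hit',hit,'dist',k,'err in carton',(hit-c0)@cx,(hit-c0)@cy)
cv2.imwrite('pics/w.png',np.hstack([im[:300,250:650],im2[100:400,130:430]]))
E
```

```text
hit [ 0.55837473 -0.15870692  0.102     ] dist 0.13777769413429025 err in carton 0.003883590552557167 0.0030519169191941357
```

View pics/w.png

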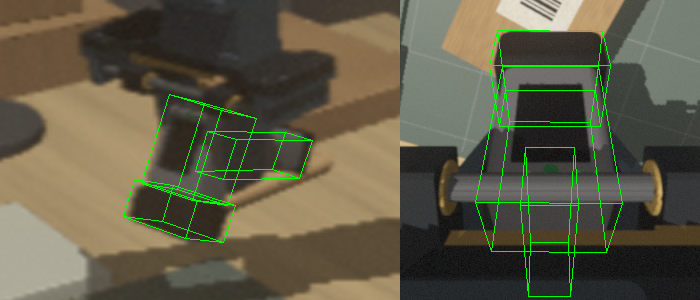

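```bash

python3 -m creep '[[[0,0,0.15,0,-1],[0,0,0,0,-1],[0,0,0,0,-1],[0,0,0,0,-1]]]' 30
python3 - <<'E'
from h import *
to([.4465,-.194,.2463],17)
t,p,Q=pose();W=cam('wrist');S=cam('scene')
im=r.read_camera('wrist');im2=r.read_camera('scene')
for th in(58,61,64):
    o=p+Q[:,0]*.0155+ez*(.019+.0117);w=win(o,th,17);X=(w-o)/.07;k=(.102-w[2])/X[2];hit=w+X*k
    print(th,hit,k,proj(W,hit),proj(S,hit))
    for I,C in((im,W),(im2,S)): cv2.circle(I,tuple(int(round(v)) for v in proj(C,hit)[0]),1,(0,0,255),-1)
cv2.imwrite('pics/x.png',np.hstack([cv2.resize(im[0:160,180:380],None,fx=2,fy=2),cv2.resize(im2[130:200,180:267],None,fx=4.5,fy=4.57)]))
E
```

```text
time: 22.87
position: [0.4479, -0.1928, 0.2482]
tool_rot: [-3.106, -0.47, 0.0]
force: [0.7, 0.1, -2.1]
finger_gap: 0.05
t 22.87 p [ 0.4479 -0.1928  0.2482] xhead 17.21 tilt [-0.  0. -1.] F [ 0.7  0.1 -2.1] gap 0.0500
units [-0.04  0.02  0.05] turn 0.04
58 [ 0.56835849 -0.15592637  0.102     ] 0.1385523078404996 [[280.61073476  66.75679081]] [[222.03259105 154.70563016]]
61 [ 0.55642432 -0.15957501  0.102     ] 0.13221633033129962 [[280.54523263  81.06855848]] [[224.80840757 152.84066339]]
64 [ 0.54516395 -0.16301765  0.102     ] 0.12677743565548188 [[280.48472595  94.28885729]] [[227.39776111 151.10097409]]
```

View pics/x.png

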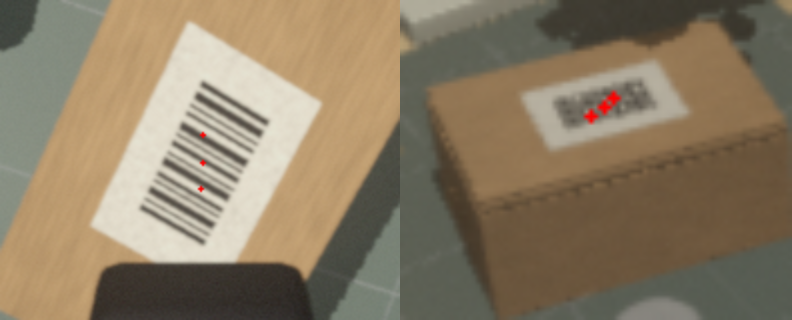

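```bash

python3 -m creep '[[[0,0,0,0,-1],[0,0,0,0,-1],[0,0,0,0,-1],[0,0,0,0,-1],[0,0,0,0,-1],[0,0,0,0,-1],[0,0,0,0,-1],[0,0,0,0,-1],[0,0,0,0,-1],[0,0,0,0,-1],[0,0,0,0,-1],[0,0,0,0,-1]]]' 30
python3 -m creep '[[[0,0,0,0,-1],[0,0,0,0,-1],[0,0,0,0,-1],[0,0,0,0,-1],[0,0,0,0,-1],[0,0,0,0,-1],[0,0,0,0,-1],[0,0,0,0,-1],[0,0,0,0,-1],[0,0,0,0,-1],[0,0,0,0,-1],[0,0,0,0,-1]]]' 30
python3 - <<'E'
from h import *
to(None)
im=r.read_camera('wrist');im2=r.read_camera('scene');t,p,Q=pose()
W=cam('wrist');S=cam('scene')
a=cv2.resize(im2[40:140,200:300],None,fx=4,fy=4,interpolation=cv2.INTER_CUBIC);o=p+Q[:,0]*.0155+ez*(.019+.0117)
overlay(a,S,o,17,61,4,np.array([200,40]),(0,255,0))
b=im[60:400,130:430].copy()
cv2.imwrite('pics/y.png',np.hstack([a[:340],b]))
E
```

```text
time: 23.97
position: [0.4478, -0.1935, 0.2484]
tool_rot: [3.106, 0.468, 0.0]
force: [-0.2, -0.2, -2.3]
finger_gap: 0.05
time: 24.97
position: [0.4478, -0.1935, 0.2484]
tool_rot: [3.106, 0.468, 0.0]
force: [0.0, 0.3, -1.9]
finger_gap: 0.0498
t 24.97 p [ 0.4478 -0.1935  0.2484] xhead 17.14 tilt [ 0. -0. -1.] F [ 0.   0.3 -1.9] gap 0.0498
```

View pics/y.png

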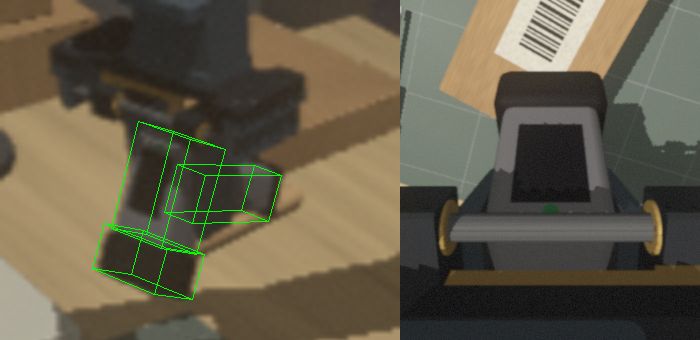

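```bash

python3 -m creep '[[[0.18,0,0.33,0,-1],[0.16,0,0.33,0,-1],[0,0,0,0,-1],[0,0,0,0,-1],[0,0,0,0,-1],[0,0,0,0,-1],[0,0,0,0,-1],[0,0,0,0,-1],[0,0,0,0,-1],[0,0,0,0,-1],[0,0,0,0,-1],[0,0,0,0,-1]]]' 30
python3 -m creep '[[[0,0,0,0,-1],[0,0,0,0,-1],[0,0,0,0,-1],[0,0,0,0,-1],[0,0,0,0,-1],[0,0,0,0,-1],[0,0,0,0,-1],[0,0,0,0,-1],[0,0,0,0,-1],[0,0,0,0,-1]]]' 30
python3 - <<'E'
from h import *
to(None)
t,p,Q=pose();o=p+Q[:,0]*.0155+ez*(.019+.0117)
for th in(58,61,64):
    w=win(o,th,17);X=(w-o)/.07;k=(.102-w[2])/X[2];hit=w+X*k
    print(th,hit,k)
E
```

```text
time: 26.07
position: [0.4607, -0.1895, 0.222]
tool_rot: [3.106, 0.468, 0.0]
force: [0.5, -0.8, -1.8]
finger_gap: 0.0498
time: 26.9
position: [0.4608, -0.1895, 0.222]
tool_rot: [3.106, 0.468, 0.0]
force: [0.5, 0.7, -2.6]
finger_gap: 0.0494
t 26.90 p [ 0.4608 -0.1895  0.222 ] xhead 17.14 tilt [ 0. -0. -1.] F [ 0.5  0.7 -2.6] gap 0.0494
58 [ 0.56559515 -0.15737895  0.102     ] 0.10765014839926458
61 [ 0.55542932 -0.16048695  0.102     ] 0.1022530019643058
64 [ 0.54583745 -0.16341948  0.102     ] 0.09762001345273318
```

```bash

python3 -m creep '[[[0,0,-0.5,0,-1],[0,0,-0.8,0,-1],[0,0,0,0,-1]]]' 25
python3 - <<'E'
from h import *
def st(x,l,z):return SO+sh*x+sl*l+ez*z
to(st(-.0465+.01,.0003,.22),17)
E
```

```text
time: 27.15
position: [0.4635, -0.1907, 0.2794]
tool_rot: [3.101, 0.467, 0.014]
force: [1.0, -1.3, -0.6]
finger_gap: 0.0499
t 27.15 p [ 0.4635 -0.1907  0.2794] xhead 17.14 tilt [ 0.01  -0.004 -1.   ] F [ 1.  -1.3 -0.6] gap 0.0499
units [ 3.07 -7.67  1.46] turn 0.02
```

```bash

python3 -m creep '[[[0.2,-0.55,0,0,-1],[0.26,-0.65,0,0,-1],[0.26,-0.65,0,0,-1],[0.26,-0.65,0,0,-1],[0.26,-0.65,0,0,-1],[0.26,-0.65,0,0,-1],[0.26,-0.65,0,0,-1],[0.26,-0.65,0,0,-1],[0.26,-0.65,0,0,-1],[0.26,-0.65,0,0,-1],[0.26,-0.65,0,0,-1],[0.26,-0.6,0,0,-1]]]' 20
python3 -m creep '[[[0,0,0,0,-1],[0,0,0,0,-1],[0,0,0,0,-1]]]' 20
python3 - <<'E'
from h import *
def st(x,l,z):return SO+sh*x+sl*l+ez*z
to(st(-.0465,.0003,.1763),17)
sf(.0155,.0117)
E
```

```text
time: 28.15
position: [0.4872, 0.1406, 0.2737]
tool_rot: [-3.106, -0.469, 0.0]
force: [0.5, -0.7, -1.1]
finger_gap: 0.0498
time: 28.4
position: [0.4873, 0.1386, 0.2736]
tool_rot: [3.106, 0.469, -0.001]
force: [-0.2, -0.5, -2.4]
finger_gap: 0.0499
t 28.40 p [0.4873 0.1386 0.2736] xhead 17.16 tilt [-0.001 -0.001 -1.   ] F [-0.2 -0.5 -2.4] gap 0.0499
units [-0.16  0.02  2.43] turn 0.03
origin in stand: x -0.0245 lat 0.0014 z 0.3043
```

```bash

python3 -m creep '[[[-0.16,0,0.4,0,-1],[0,0,0.7,0,-1],[0,0,0.7,0,-1],[0,0,0.45,0,-1],[0,0,0.2,0,-1],[0,0,0,0,-1],[0,0,0,0,-1]]]' 20
python3 -m creep '[[[-0.2,0,0.12,0,-1],[-0.24,0,0.12,0,-1],[0,0,0,0,-1]]]' 15
python3 -m creep '[[[-0.15,0,0.04,0,-1],[-0.15,0,0.05,0,-1],[0,0,0,0,-1]]]' 15
python3 - <<'E'
from h import *
to(None);sf(.0155,.0117)
im=r.read_camera('wrist');cv2.imwrite('pics/aa.png',cv2.resize(im[40:360, 170:390],None,fx=1.8,fy=1.8,interpolation=cv2.INTER_CUBIC))
im=r.read_camera('scene');cv2.imwrite('pics/ab.png',cv2.resize(im[100:250, 220:370],None,fx=4,fy=4,interpolation=cv2.INTER_CUBIC))
E
```

```text
time: 28.98
position: [0.482, 0.1366, 0.1766]
tool_rot: [3.107, 0.467, 0.002]
force: [1.1, 0.3, -1.5]
finger_gap: 0.0503
time: 29.23
position: [0.4641, 0.1315, 0.1673]
tool_rot: [3.106, 0.468, 0.003]
force: [-0.9, -0.6, -2.0]
finger_gap: 0.0498
time: 29.48
position: [0.4527, 0.1282, 0.1634]
tool_rot: [-3.107, -0.468, -0.002]
force: [0.2, 0.5, 1.2]
finger_gap: 0.0503
t 29.48 p [0.4527 0.1282 0.1634] xhead 17.14 tilt [ 0.001  0.    -1.   ] F [0.2 0.5 1.2] gap 0.0503
origin in stand: x -0.0606 lat 0.0016 z 0.1941
```

View pics/aa.png

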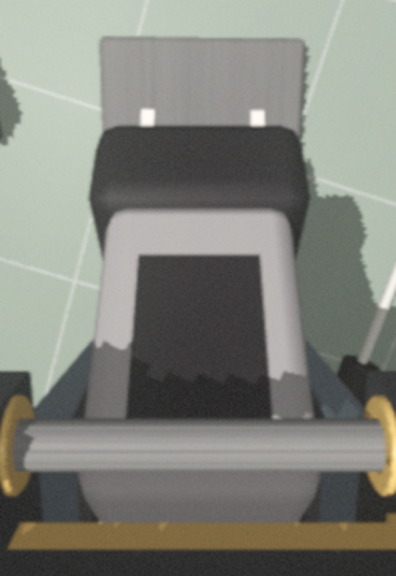

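View pics/ab.png

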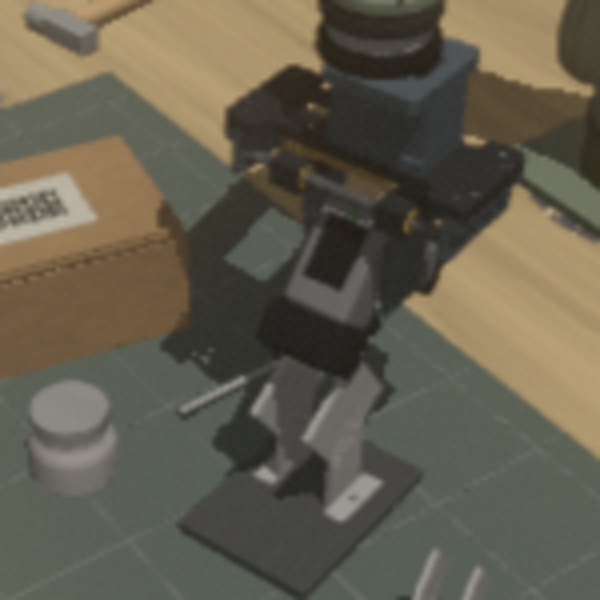

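```bash

python3 -m creep '[[[-0.12,0,0.05,0,-1],[-0.12,0,0.05,0,-1],[-0.06,0,0.04,0,-1],[0,0,0,0,-1]]]' 15
python3 - <<'E'
from h import *
to(None);sf(.0155,.0117)
im=r.read_camera('wrist');cv2.imwrite('pics/ac.png',cv2.resize(im[40:360, 170:390],None,fx=1.8,fy=1.8,interpolation=cv2.INTER_CUBIC))
E
```

```text
time: 29.92
position: [0.4406, 0.1246, 0.1566]
tool_rot: [3.106, 0.468, -0.003]
force: [1.7, 0.5, -1.0]
finger_gap: 0.0496
t 29.92 p [0.4406 0.1246 0.1566] xhead 17.14 tilt [-0.002 -0.    -1.   ] F [ 1.7  0.5 -1. ] gap 0.0496
origin in stand: x -0.0733 lat 0.0016 z 0.1872
```

View pics/ac.png

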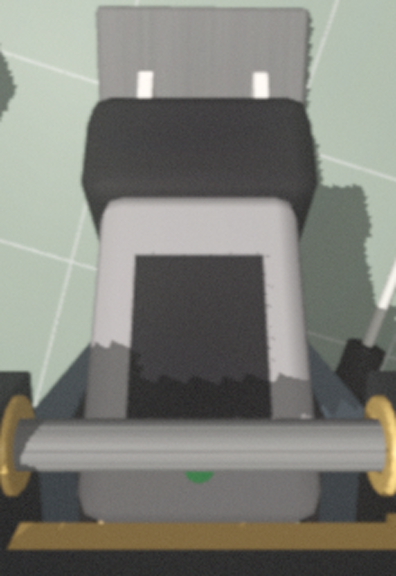

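```bash

python3 - <<'E'
from h import *
v,e=fit([(.07,.023,94.4),(.038,.021,149.5),(.022,.021,181.7),(-.0267,.021,304.),(-.04,.021,329)],[(.038,.021,.05,109),(-.04,.021,.05,131)]);print(v,e)
to(None);sf(v[0],v[1])
E
```

```text
[1.76446266e-02 8.90369591e-03 3.38653328e+01] [-2.41324959  2.51074602  2.1536999  -6.73656164  4.46759401 -0.7675761
  0.23336994]
t 29.97 p [0.4406 0.1246 0.1566] xhead 17.15 tilt [-0.002 -0.001 -1.   ] F [ 1.  -0.1 -0.9] gap 0.0500
origin in stand: x -0.0711 lat 0.0016 z 0.1845
```

```bash

python3 -m creep '[[[0,0,-0.4,0,-1],[0,0,-0.7,0,-1],[0,0,-0.6,0,-1],[0.4,0.03,0,0,-1],[0.6,0,0,0,-1],[0.5,0,0,0,-1],[0.2,0,0,0,-1],[0,0,0,0,-1],[0,0,0,0,-1]]]' 20
python3 - <<'E'
from h import *
def st(x,l,z):return SO+sh*x+sl*l+ez*z
to(st(-.001-.0178,.0005,.1073),17.1);sf(.0178,.0087)
E
```

```text
time: 30.72
position: [0.5055, 0.1433, 0.224]
tool_rot: [3.106, 0.468, -0.007]
force: [0.7, 0.6, -1.5]
finger_gap: 0.0498
t 30.72 p [0.5055 0.1433 0.224 ] xhead 17.15 tilt [-0.004 -0.001 -1.   ] F [ 0.7  0.6 -1.5] gap 0.0498
units [0.08 0.   2.92] turn 0.01
origin in stand: x -0.0035 lat 0.0006 z 0.2516
```

```bash

python3 -m creep '[[[0.06,0,0.4,0,-1],[0,0,0.5,0,-1],[0,0,0.5,0,-1],[0,0,0.4,0,-1],[0,0,0,0,-1],[0,0,0,0,-1]]]' 20
python3 -m creep '[[[0,0,0.2,0,-1],[0,0,0.2,0,-1],[0,0,0,0,-1]]]' 20
python3 - <<'E'
from h import *
def st(x,l,z):return SO+sh*x+sl*l+ez*z
to(st(-.001-.0178,.0005,.1073),17.1);sf(.0178,.0087)
im=r.read_camera('scene');cv2.imwrite('pics/ad.png',cv2.resize(im[100:250, 220:370],None,fx=4,fy=4,interpolation=cv2.INTER_CUBIC))
E
```

```text
time: 31.22
position: [0.5076, 0.144, 0.1527]
tool_rot: [3.106, 0.468, -0.005]
force: [-0.0, 0.7, -0.8]
finger_gap: 0.0501
time: 31.47
position: [0.5083, 0.1442, 0.1362]
tool_rot: [3.106, 0.468, -0.003]
force: [-0.1, 0.2, -1.9]
finger_gap: 0.0501
t 31.47 p [0.5083 0.1442 0.1362] xhead 17.14 tilt [-0.002 -0.001 -1.   ] F [-0.1  0.2 -1.9] gap 0.0501
units [-0.01  0.    0.72] turn 0.01
origin in stand: x -0.0005 lat 0.0006 z 0.1639
```

View pics/ad.png

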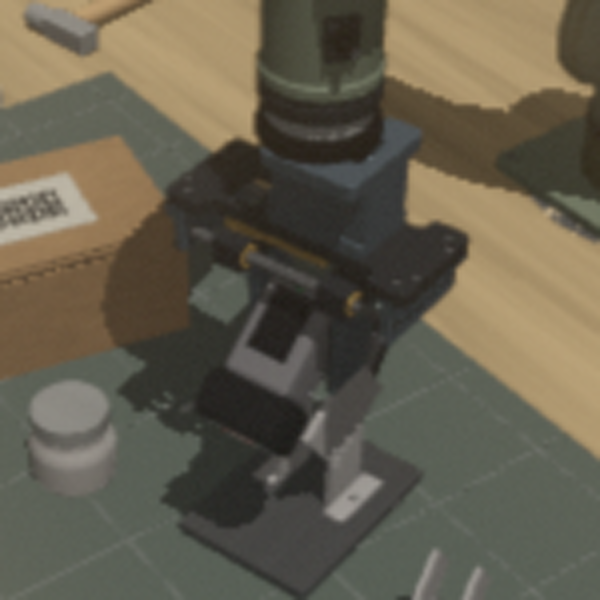

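Good alignment, no contact yet. Lowering in small steps, watching the force.

```bash

python3 -m creep '[[[0,0,0.12,0,-1],[0,0,0.12,0,-1],[0,0,0,0,-1]]]' 12
python3 -m creep '[[[0,0,0.12,0,-1],[0,0,0.1,0,-1],[0,0,0,0,-1]]]' 12
python3 -m creep '[[[0,0,0.1,0,-1],[0,0,0,0,-1]]]' 12
```

```text
time: 31.77
position: [0.5087, 0.1443, 0.1266]
tool_rot: [3.106, 0.468, -0.003]
force: [0.5, -0.8, -1.5]
finger_gap: 0.0502
time: 32.02
position: [0.5087, 0.1443, 0.1178]
tool_rot: [3.106, 0.468, -0.003]
force: [-1.0, 0.1, -1.9]
finger_gap: 0.0498
time: 32.18
position: [0.5089, 0.1443, 0.1141]
tool_rot: [3.106, 0.468, -0.002]
force: [-1.0, -0.7, -2.7]
finger_gap: 0.05
```

```bash

python3 -m creep '[[[0,0,0.07,0,-1],[0,0,0,0,-1]]]' 8
python3 -m creep '[[[0,0,0.06,0,-1],[0,0,0,0,-1]]]' 8
python3 -m creep '[[[0,0,0.06,0,-1],[0,0,0,0,-1]]]' 8
python3 - <<'E'
from h import *
to(None);sf(.0178,.0087)
im=r.read_camera('scene');cv2.imwrite('pics/ae.png',cv2.resize(im[165:245, 255:330],None,fx=7,fy=7,interpolation=cv2.INTER_CUBIC))
im=r.read_camera('wrist');cv2.imwrite('pics/af.png',cv2.resize(im[40:360, 170:390],None,fx=1.8,fy=1.8,interpolation=cv2.INTER_CUBIC))
E
```

```text
time: 32.35
position: [0.5091, 0.1444, 0.1115]
tool_rot: [3.106, 0.468, -0.001]
force: [-0.2, -0.1, -2.0]
finger_gap: 0.0496
time: 32.52
position: [0.5091, 0.1444, 0.1092]
tool_rot: [3.106, 0.468, -0.001]
force: [0.4, 0.3, -2.0]
finger_gap: 0.0499
time: 32.68
position: [0.5091, 0.1444, 0.1068]
tool_rot: [3.106, 0.468, -0.001]
force: [-0.4, -0.0, -1.9]
finger_gap: 0.0499
t 32.68 p [0.5091 0.1444 0.1068] xhead 17.14 tilt [-0.001 -0.    -1.   ] F [-0.4 -0.  -1.9] gap 0.0499
origin in stand: x 0.0003 lat 0.0006 z 0.1345
```

View pics/ae.png

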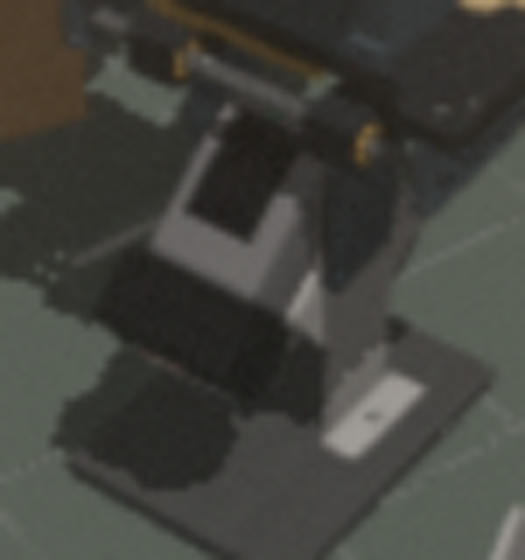

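View pics/af.png

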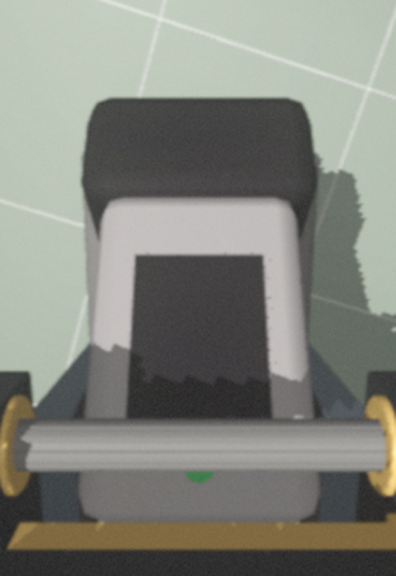

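```bash

python3 -m creep '[[[0,0,0.04,0,-1],[0,0,0,0,-1]]]' 6
python3 -m creep '[[[0,0,0.04,0,-1],[0,0,0,0,-1]]]' 6
python3 -m creep '[[[0,0,0.04,0,-1],[0,0,0,0,-1]]]' 6
```

```text
time: 32.95
position: [0.5092, 0.1444, 0.1053]
tool_rot: [3.106, 0.468, -0.0]
force: [-0.7, 0.2, -2.5]
finger_gap: 0.0499
time: 33.12
position: [0.5091, 0.1444, 0.1037]
tool_rot: [3.106, 0.468, -0.001]
force: [-0.7, 0.2, -2.5]
finger_gap: 0.0499
time: 33.28
position: [0.5091, 0.1444, 0.102]
tool_rot: [3.106, 0.468, -0.001]
force: [0.1, -0.2, -2.2]
finger_gap: 0.0495
```

```bash

python3 -m creep '[[[0,0,0.05,0,-1],[0,0,0,0,-1]]]' 6
python3 -m creep '[[[0,0,0.05,0,-1],[0,0,0,0,-1]]]' 6
python3 -m creep '[[[0,0,0.05,0,-1],[0,0,0,0,-1]]]' 6
python3 - <<'E'
from h import *
S=cam('scene')
im=r.read_camera('scene')
a=cv2.resize(im[165:245, 255:330],None,fx=7,fy=7,interpolation=cv2.INTER_CUBIC);b=cv2.imread('pics/p.png')
for I in (a,b): overlay(I,S,SO+ez*.135,17,35,7,np.array([254.5,164.5]),(0,255,255))
cv2.imwrite('pics/ag.png',np.hstack([a[:,:400],b[:,:400]]))
to(None)
E
```

```text
time: 33.45
position: [0.5093, 0.1444, 0.1001]
tool_rot: [3.106, 0.468, -0.0]
force: [0.0, 0.7, -2.0]
finger_gap: 0.0497
time: 33.62
position: [0.5101, 0.1446, 0.0986]
tool_rot: [-3.106, -0.468, -0.003]
force: [1.7, 0.0, -0.6]
finger_gap: 0.0497
time: 33.78
position: [0.5102, 0.1447, 0.0968]
tool_rot: [-3.106, -0.468, -0.003]
force: [1.3, 1.4, -0.3]
finger_gap: 0.0499
t 33.83 p [0.5102 0.1447 0.0968] xhead 17.13 tilt [ 0.002  0.001 -1.   ] F [2.1 1.1 0.5] gap 0.0501
```

View pics/ag.png

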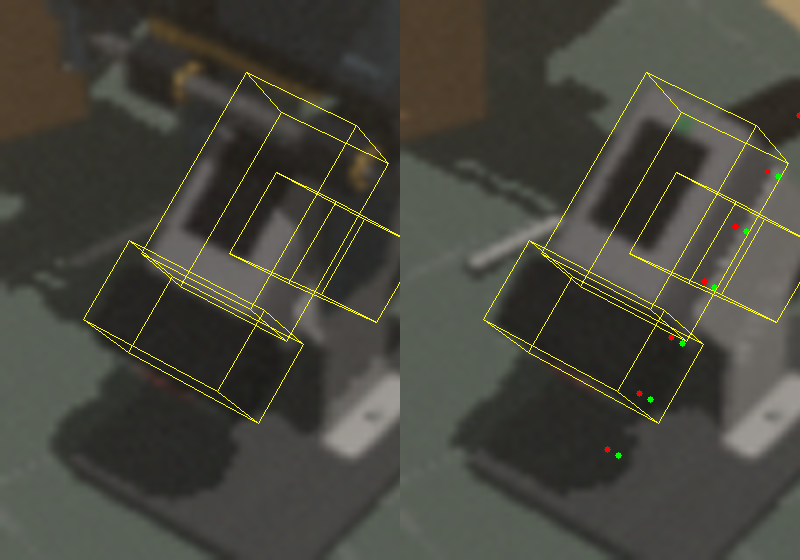

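```bash

python3 -m creep '[[[0,0,0,0,-0.05],[0,0,0,0,0],[0,0,0,0,0.2],[0,0,0,0,0.5],[0,0,0,0,1],[0,0,0,0,1],[0,0,0,0,1],[0,0,0,0,1]]]' 6
python3 - <<'E'
from h import *
S=cam('scene')
im=r.read_camera('scene')
a=cv2.resize(im[165:245, 255:330],None,fx=7,fy=7,interpolation=cv2.INTER_CUBIC);b=cv2.imread('pics/p.png')
for I in (a,b): overlay(I,S,SO+ez*.135,17,35,7,np.array([254.5,164.5]),(0,255,255))
cv2.imwrite('pics/ah.png',np.hstack([a[:,:400],b[:,:400]]))
to(None)
E
```

```text
time: 34.5
position: [0.509, 0.1443, 0.0962]
tool_rot: [3.106, 0.468, -0.001]
force: [0.0, 0.5, -0.6]
finger_gap: 0.085
t 34.55 p [0.5091 0.1444 0.0962] xhead 17.14 tilt [-0. -0. -1.] F [-0.5 -0.9 -0.1] gap 0.0887
```

View pics/ah.png

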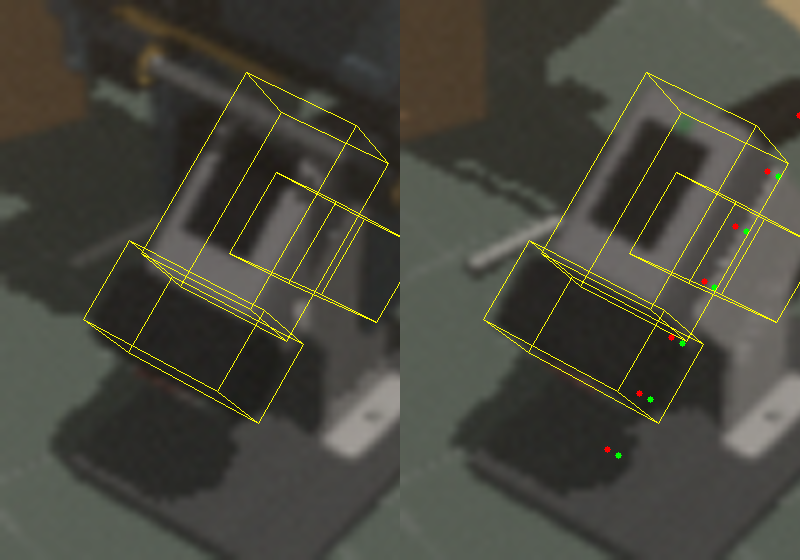

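```bash

python3 -m creep '[[[0,0,-0.3,0,1],[0,0,-0.5,0,1],[0,0,-0.7,0,1],[0,0,-0.8,0,1],[0,0,-0.8,0,1],[0,0,-0.8,0,1],[0,0,-0.8,0,1],[-0.5,0.5,-0.5,0,1],[-0.6,0.6,0,0,1],[-0.6,0.6,0,0,1],[-0.6,0.6,0,0,1],[0,0,0,0,1]]]' 6
python3 - <<'E'
from h import *
S=cam('scene')
im=r.read_camera('scene');cv2.imwrite('pics/ai_s.png',im)
a=cv2.resize(im[165:245, 255:330],None,fx=7,fy=7,interpolation=cv2.INTER_CUBIC);b=cv2.imread('pics/p2.png')
for I in (a,): overlay(I,S,SO+ez*.135,17,35,7,np.array([254.5,164.5]),(0,255,255))
cv2.imwrite('pics/ai.png',np.hstack([a[:,:400],b[:,:400]]))
cv2.imwrite('pics/ai_t.png',r.read_camera('top'))
to(None)
E
```

```text
time: 35.55
position: [0.4456, 0.0257, 0.3048]
tool_rot: [3.105, 0.462, -0.002]
force: [0.9, 1.0, -0.1]
finger_gap: 0.0913
t 35.65 p [0.4482 0.0288 0.3047] xhead 17.01 tilt [ 0.001  0.    -1.   ] F [ 0.   0.3 -0.7] gap 0.0909
```

View pics/ai.png

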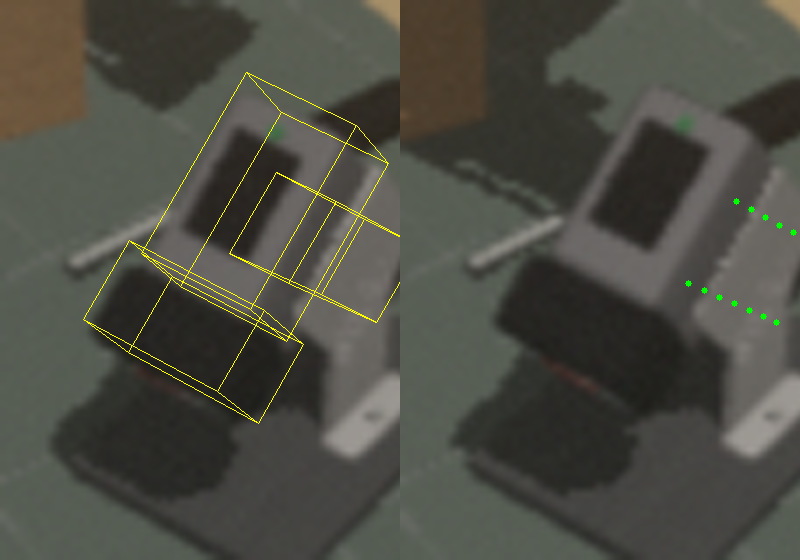

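View pics/ai_t.png

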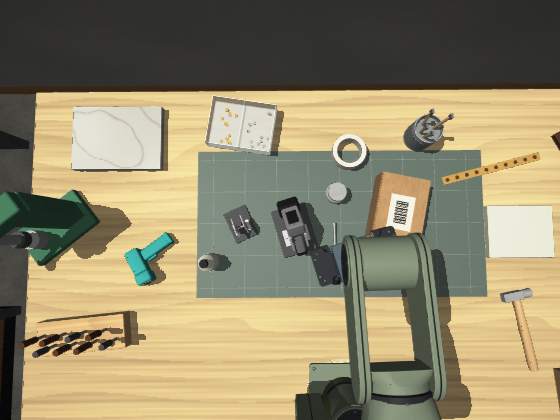

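View pics/ai_s.png

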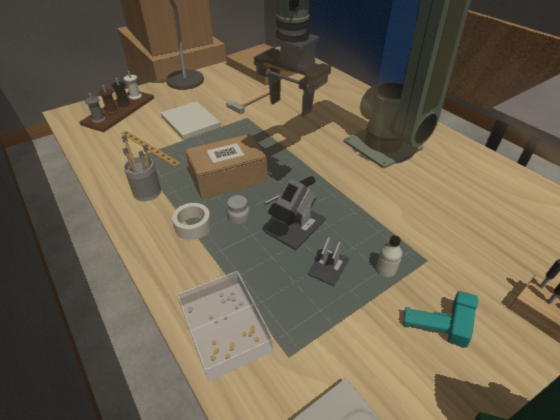

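```bash

python3 - <<'E'
import cv2,numpy as np
for A,B,(x0,y0,x1,y1) in (('pics/g_scene.png','pics/ai_s.png',(262,172,306,226)),('pics/a_top.png','pics/ai_t.png',(272,192,314,258))):
    a=cv2.cvtColor(cv2.imread(A),6)[y0:y1,x0:x1];b=cv2.cvtColor(cv2.imread(B),6)[y0:y1,x0:x1]
    M=np.eye(2,3,dtype=np.float32);cc,M=cv2.findTransformECC(a,b,M,cv2.MOTION_EUCLIDEAN,(3,300,1e-7),None,3);
    c=np.array([(x1-x0)/2,(y1-y0)/2]);print(A,cc,'shift at centre',M[:,:2]@c+M[:,2]-c,'rot deg',np.degrees(np.arctan2(M[1,0],M[0,0])))
    cv2.imwrite('pics/cmp_%s.png'%A[5:7],cv2.resize(np.hstack([a,b]),None,fx=7,fy=7,interpolation=cv2.INTER_CUBIC))
E
```

```text
pics/g_scene.png 0.8017237481638055 shift at centre [-0.64353008  0.87442998] rot deg -0.19939587
pics/a_top.png 0.9664616686253911 shift at centre [-0.26434895 -0.6872523 ] rot deg -0.3703527
```

View pics/cmp_a_.png

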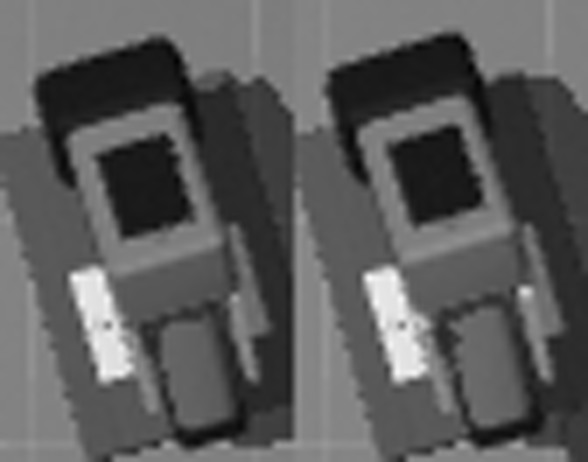

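```bash

python3 -m creep '[[[-0.3,0.8,-0.3,0,1],[-0.3,0.8,-0.3,0,1],[-0.3,0.85,0,0,1],[-0.3,0.85,0,0,1],[-0.3,0.85,0,0,1],[-0.3,0.85,0,0,1],[-0.3,0.85,0,0,1],[-0.3,0.85,0,0,1],[-0.3,0.85,0,0,1],[0,0,0,0,1],[0,0,0,0,1]]]' 6
python3 - <<'E'
from h import *
to(None)
im={'top':r.read_camera('top'),'scene':r.read_camera('scene')}
for k in im: cv2.imwrite('pics/fin_%s.png'%k,im[k])
def ecc(A,B,bx):
    x0,y0,x1,y1=bx;a=cv2.cvtColor(A,6)[y0:y1,x0:x1];b=cv2.cvtColor(B,6)[y0:y1,x0:x1]
    M=np.eye(2,3,dtype=np.float32)
    try: cc,M=cv2.findTransformECC(a,b,M,cv2.MOTION_TRANSLATION,(3,200,1e-6),None,3);return round(cc,3),np.round(M[:,2],2)
    except Exception as e:return 'fail'
o=cv2.imread('pics/a_top.png')
for n,bx in dict(jar=(320,178,354,208),screw=(324,215,348,290),tape=(326,130,374,174),paint=(192,250,222,275),scanner_vs_start=(272,192,314,258)).items(): print(n,ecc(o,im['top'],bx))
print('scanner vs after release',ecc(cv2.imread('pics/ai_t.png'),im['top'],(272,192,314,250)),ecc(cv2.imread('pics/ai_s.png'),im['scene'],(262,172,306,226)))
E
```

```text
time: 36.57
position: [0.4352, -0.2918, 0.3273]
tool_rot: [-3.105, -0.465, 0.001]
force: [0.5, 0.9, -0.2]
finger_gap: 0.0913
t 36.57 p [ 0.4352 -0.2918  0.3273] xhead 17.04 tilt [-0.001  0.001 -1.   ] F [ 0.5  0.9 -0.2] gap 0.0913
jar (1.0, array([-0.01, -0.  ], dtype=float32))
screw (0.999, array([-0.01, -0.02], dtype=float32))
tape (0.987, array([ 0.02, -0.  ], dtype=float32))
paint (1.0, array([ 0., -0.], dtype=float32))
scanner_vs_start (0.973, array([-0.22, -0.69], dtype=float32))
scanner vs after release (1.0, array([-0., -0.], dtype=float32)) (0.946, array([ 0.01, -0.03], dtype=float32))
```

View pics/fin_top.png

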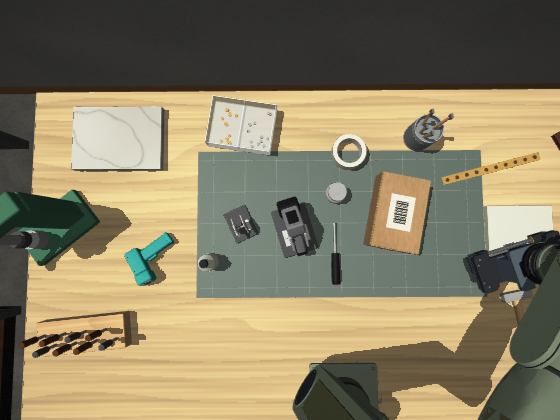

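```bash
python3 -c "
from workcell import r
print(r.hand_in(), r.state()['time'])"
```

```text
the job is handed in; nothing more can be done
the job is handed in; nothing more can be done
```

I carried out every step in order and handed the job in at about 37 s, within the 69 s limit. The hand-in gives no verdict.

- **Flaps:** I folded the plain inner flap flat, then the labelled outer flap over it. Each was pressed against its stop with 15–20 N and released. The last top picture shows the carton closed with the label up. While folding the outer flap, the gripper's body leaned on its edge with about 17 N (limit 40 N); I lifted it off straight away.
- **Tilting the scanner:** The arm cannot tilt the tool, and the scanner hangs only 35° below level. I lifted it out and turned it in the grip by pushing its handle against a rear corner of the yoke. My first try at this, on the front bar, had no effect. Lowering the scanner back on that try pressed its head on the plates, which pushed it about 2 cm along in the grip.
- **Reading the barcode:** I held the scanner at about 61° down for 2 s at 13 cm, then for about 1.7 s at 10 cm. By calculation the line of sight met the label within about 3 mm of the barcode's middle. I trust the angle to 2–3°, so the true error could be about 1 cm.
- **Hanging it back:** I turned it back to about 35° against the yoke and lowered it straight down. It hangs still, between two pictures 1 s apart. It sits about 2–4 mm forward of where it started; I left it there.
- **Other things:** The jar, screwdriver, tape roll and bottle show no movement (0.02 pixels or less in the top picture). The robot was clear of everything at the end.

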